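# Sort the kiln furniture after a firing

### The job

Sort the kiln furniture that came back from the firing: stand the two buff tube props upright in the wooden crate, one in each bay, stand both dark square props upright side by side on the floor of the blue tote, and lay the white setter ring flat in the aluminium pan. Set each piece down, do not drop it, and leave the jar and the mug where they are.

Things in the scene. Friction and masses are not known exactly. Their poses are not given: they have to be found in the camera images.
- tube_a: buff (sandy) round kiln prop, a fired-clay tube 40 mm outside diameter, 18 mm bore, 70 mm tall, about 140 g (70 to 140 %), loose, standing upright on the bench at the start; the two tubes are alike. Origin at the centre of its underside, z up along its axis
- tube_b: buff (sandy) round kiln prop, a fired-clay tube 40 mm outside diameter, 18 mm bore, 70 mm tall, about 140 g (70 to 140 %), loose, standing upright on the bench at the start; the two tubes are alike. Origin at the centre of its underside, z up along its axis
- block_a: dark grey square kiln prop, 40 x 40 mm and 45 mm tall with a 16 mm bore down its middle, about 170 g (70 to 140 %), loose, standing upright on the bench at the start, turned any way; the two blocks are alike. Origin at the centre of its underside, x and y square to its faces, z up
- block_b: dark grey square kiln prop, 40 x 40 mm and 45 mm tall with a 16 mm bore down its middle, about 170 g (70 to 140 %), loose, standing upright on the bench at the start, turned any way; the two blocks are alike. Origin at the centre of its underside, x and y square to its faces, z up
- setter: white setter ring, 52 mm outside diameter, 32 mm hole, 12 mm thick, about 40 g (70 to 140 %), loose, lying flat on the bench at the start. Origin at the centre of its underside, z up along its axis
- crate: pale slatted wooden crate, open top, 140 mm along x, 170 along y, fixed; floor 6 mm thick, walls 7 mm thick and 52 mm high, 10 mm square posts in the inner corners. A 6 mm partition along x at y = 0, top 46 mm above the bench, makes two bays of 126 (x) by 75 mm (y), centred at y = +40 and -40 mm. Origin: centre of its underside on the bench; turned up to 0.15 rad
- tote: blue plastic tote, open on top, 140 mm along its x, 170 mm along its y over the rim, inside 124 x 154 mm, 55 mm high, floor 4 mm thick, no partition, fixed to the bench. Origin at the centre of its underside on the bench; turned by up to 0.15 rad
- pan: shallow aluminium pan, open on top, 140 mm along its x, 170 mm along its y, inside 134 x 164 mm, rim 25 mm high, floor 3 mm thick, fixed to the bench. Origin at the centre of its underside on the bench; turned by up to 0.15 rad
- jar: bystander: white jar with a red lid, 58 mm diameter, 75 mm tall, loose, standing on the bench. Origin at the centre of its underside
- cup: bystander: blue ceramic mug, 68 mm rim diameter, 58 mm tall, with a handle at its +y side, loose, standing on the bench. Origin at the centre of its underside
There are look-alikes about, which are no part of the job. What is shaped like the tube_b but green or purple is not meant. There is more than one size of the setter; the one meant has the size given above.

How it is judged:
By the outcome, as a careful person would: the job done as asked, in the order asked, and still so for the second after the job is handed in, with the robot touching nothing.
It also fails if it takes over 128 s, if anything falls off the work surface, if the arm or the gripper's body presses on something with over 40 N, if the wrist force passes 120 N, or if a joint passes its speed limit or range.

### The arm

A 6-joint arm with a two-finger parallel gripper is mounted at the origin on the work surface. World frame = base frame: x ahead of the robot, y to its left, z up, the work surface at z = 0. Lengths are in m, angles in degrees, forces in N, time in s.
With the tool pointing down it reaches from about 0.35 to 0.875 m from the base axis. Payload 4.2 kg.
Tool frame: the origin (TCP) lies between the finger pads; the fingertips stand 14 mm ahead of it and the grasp point (between the pads) lies 5 mm behind it; z points along the fingers, y is the line along which they close (so a half turn about z gives the same grasp; the last joint's range is limited). The gripper opens to 87 mm and grips with 3 to 60 N. Pads are 19 mm wide; open, the fingers measure 117 mm over their backs; the gripper's body (75 mm by 190 mm) begins 51 mm behind the grasp point.
Start: joints at [-52.105, 22.042, 0.453, 0, -68.411, -14.817], TCP at [0.245, -0.575, 0.237] pointing down, gripper open.
Joint ranges: [-179.83, 179.83], [-69.29, 118.12], [-61.27, 80.66], [-181.25, 117.63], [-171.15, -9.14], [-177.46, 177.46]. Speed limits (degrees/s): [159.86, 159.86, 180, 180, 180, 180].

### API

Orientations are given as a 3x3 rotation matrix whose columns are the frame's x, y, z axes.
In Python, from station import * gives the robot as it stands. The module is installed in compiled form; this text tells all that it offers.
- The arm moves only by the tool play_rows, never from a script. Its argument "steps" is a list of rows, each an object of numbers: "ax", "ay", "az": the turn, a rotation vector about the tool's x, y, z in degrees; "dx", "dy", "dz": the shift along the tool's x, y, z in mm; "claw": the finger opening in mm, from 0 to 87. A call has 1 to 20 rows; each row shifts and turns the commanded pose from where the row before left it, along the tool's axes as they then stand; what a row does not reach is not made up. A row lasts 1/10 s, in which the tool goes at most 50 mm and 8.59 degrees, less where a joint would pass 70% of its speed; a pose out of reach is approached as far as the arm can. A call with a gripper value outside its range is refused whole. The fingers move at their own pace and stop on an object; the grip force is fixed at half the most. Time passes only in rows, so rows that do not move let the fingers close. It gives the time, the measured TCP pose, the force, the opening and the grip force at its end, in the units of the state.
- sense(): the state, without advancing time (a new reading comes with each control period).
- capture(name): name is "side" or "top" or "wrist"; returns a dict with "frame" (400x640x3 uint8, blue, green, red), "range_z" (400x640 float32, m along the optical axis (not along the pixel's ray), 0 where there is no reading), "fx", "fy", "cx", "cy" (pixels), "k1" (the pictures are not rectified: a ray, as slopes to the right and down, at radius r is drawn at 1 + k1 r^2 times it, then the intrinsics apply), "xyz" and "rotation" of the camera in the world. Camera axes: x right, y down, z forward; pixel columns grow to the right and rows downward; lengths in m; the calibration is good to about 2 mm. A picture is of the moment at which its call begins.
- finish_job(): hands the job in; it is judged then, once.
The state is a dict: "time_s": time; "joints": joint angles; "joint_velocities": joint speeds; "effort": joint torques, N m; "tcp_pos": TCP position; "ee_rot": TCP orientation; "wrist_force": force on the tool from outside, world axes, zero at the start; "moment": the same for the moment, N m; "gripper_width": opening from 0.0 (shut) to 1.0 (fully open); "gripper_force": force on a finger pad.
Only numpy, scipy, OpenCV 4.12 (cv2) and the standard library are available. Lean on these libraries where they do the work, as an engineer would, in place of code of your own. Each camera call takes 0.05 s, during which the arm holds its last target. There are 200 camera calls.

## Working session

There is one attempt and no reset: what is moved stays moved. The work goes in short steps, Python scripts to look and compute and a tool call to move; the robot and the scene stay as the last step left them, time stands still between calls to the robot, and variables do not carry over. Pictures are saved under pics/ and viewed, at most 14 in all, crops included, and the job is handed in when it is done.

Besides the shell and the picture viewer there is one more tool, called after "Call:" as name(argument=value, ...) on one line, values as JSON. play_rows: Moves the arm, as the interface text tells. Its arguments: {"type":"object","properties":{"steps":{"type":"array"}},"required":["steps"]}

```bash
mkdir -p pics
cat > h.py <<'E'
from station import *
import numpy as np, cv2
def cap(n):
    c=capture(n); np.savez('%s.npz'%n,**{k:np.asarray(v) for k,v in c.items()}); return c
def cloud(c):
    K=np.array([[c['fx'],0,c['cx']],[0,c['fy'],c['cy']],[0,0,1.]],float)
    h,w=c['range_z'].shape
    u,v=np.meshgrid(np.arange(w),np.arange(h))
    p=np.stack([u,v],-1).reshape(-1,1,2).astype(np.float64)
    n=cv2.undistortPoints(p,K,np.array([float(c['k1']),0,0,0])).reshape(h,w,2)
    z=np.asarray(c['range_z'],float)
    P=np.stack([n[...,0]*z,n[...,1]*z,z],-1)@np.asarray(c['rotation']).T+np.asarray(c['xyz'])
    P[z<=0]=np.nan
    return P
E
python3 - <<'E'
from h import *
for n in['top','side']:
    c=cap(n); cv2.imwrite(f'pics/{n}0.png',c['frame']); print(n,c['xyz'],np.round(c['rotation'],3).tolist(),c['fx'],c['k1'])
s=sense(); print(s['time_s'],s['tcp_pos'],np.round(s['ee_rot'],3).tolist())
E
```

```text
top [ 0.31624661 -0.0128656   1.17880233] [[-0.029, -0.984, 0.175], [-0.999, 0.032, 0.019], [-0.024, -0.174, -0.984]] 399.912147685415 -0.07727794666019216
side [0.05546392 0.4313772  0.69856873] [[-0.691, -0.502, 0.519], [-0.722, 0.496, -0.482], [-0.015, -0.709, -0.705]] 377.42296532207865 -0.0021765500159108323
0.1 [ 0.24482036 -0.57450259  0.23557126] [[-0.92, -0.392, -0.001], [-0.392, 0.92, 0.002], [0.0, 0.002, -1.0]]
```

View pics/top0.png

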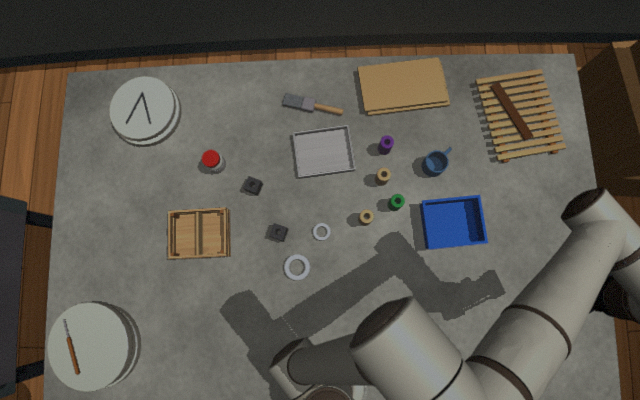

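View pics/side0.png

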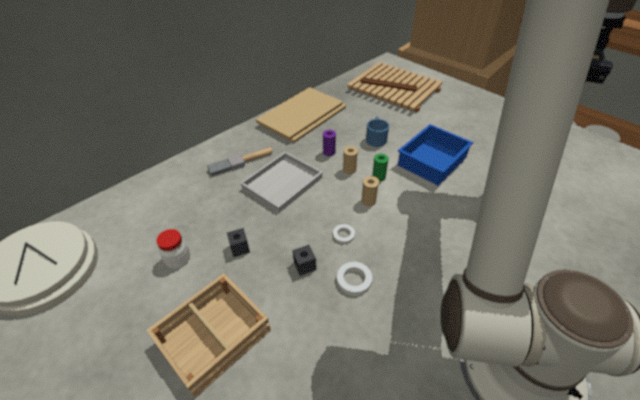

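The top view shows the crate at (198,234), blocks at (253,186) and (278,233), rings at (321,231) and (297,267), and buff tubes at (383,176) and (366,216). The purple tube is at (386,145), green at (397,201), the tote at (454,222), the pan at (323,152), the jar at (211,160) and the mug at (435,163). The side view agrees.

```bash
cat > m.py <<'E'
from h import *
def rect(p): 
    (c,s,a)=cv2.minAreaRect((p*1000).astype(np.float32)); return np.round(c,1),np.round(s,1),round(a,1)
for n in['top','side']:
    c=np.load(n+'.npz'); P=cloud(c); Z=P[...,2]
    print(n,'bench z',np.nanmedian(Z[(np.abs(Z)<.01)]))
    px={'top':dict(tubeN=(366,216),tubeF=(383,176),green=(397,201),purple=(386,145),blkF=(253,186),blkN=(278,233),ringS=(321,231),ringL=(297,267),crate=(198,234),tote=(454,222),pan=(323,152),jar=(211,160),cup=(435,163)),
     'side':dict(tubeN=(370,190),tubeF=(350,160),green=(380,167),purple=(329,142),blkF=(238,241),blkN=(304,259),ringS=(344,234),ringL=(354,278),crate=(210,332),tote=(436,155),pan=(282,181),jar=(172,249),cup=(377,132))}[n]
    h,w=Z.shape
    M=(Z>.006)&(Z<.1)
    k,L=cv2.connectedComponents(M.astype(np.uint8))
    for o,(u,v) in px.items():
        l=L[v-12:v+13,u-12:u+13]; l=l[l>0]
        if o in('crate','tote','pan'): l=L[v-40:v+41,u-40:u+41]; l=l[l>0]
        i=np.bincount(l).argmax(); q=P[L==i]; top=np.percentile(q[:,2],95)
        t=q[q[:,2]>top-(.008 if o!='pan' else .006)]
        print(o,len(q),'top',round(top,4),*rect(t[:,:2]),'n',len(t))
E
python3 m.py
```

```text
top bench z -9.465582339496237e-05
tubeN 187 top 0.0727 [ 468.3 -121.1] [37.5 37.9] 43.0 n 126
tubeF 220 top 0.0725 [ 587.7 -178. ] [37.  37.4] 85.1 n 122
green 215 top 0.0726 [ 509.  -211.7] [37.6 38.4] 42.5 n 126
purple 226 top 0.0721 [ 683.4 -192.3] [38.7 38.2] 17.9 n 117
blkF 238 top 0.0479 [576.2 202.6] [41.  40.3] 66.8 n 167
blkN 199 top 0.048 [434.9 127.8] [39.3 39.6] 69.3 n 161
ringS 153 top 0.0156 [434.5   5.8] [47.  50.2] 88.1 n 142
ringL 333 top 0.0207 [333.5  79.3] [71.5 70.9] 43.7 n 315
crate 2096 top 0.0537 [437.4 361.7] [141.3 171.9] 1.6 n 653
tote 1132 top 0.0575 [ 446. -374.] [141.4 171.7] 3.9 n 638
pan 476 top 0.0269 [677.7  -7.1] [143.9 171.9] 6.1 n 275
jar 428 top 0.0774 [652.  320.5] [50.4 50.5] 32.5 n 245
cup 415 top 0.0595 [ 628.4 -338. ] [65.4 76.7] 79.1 n 126
side bench z 0.00013807775332919103
tubeN 787 top 0.0705 [ 488.4 -164.6] [ 38.9 136.7] 25.0 n 285
tubeF 353 top 0.0703 [ 587.9 -175.8] [38.4 39.2] 78.2 n 123
green 787 top 0.0705 [ 488.4 -164.6] [ 38.9 136.7] 25.0 n 285
purple 334 top 0.0705 [ 684.  -191.3] [37.  40.1] 45.0 n 108
blkF 454 top 0.0462 [576.2 204.9] [39.8 43.2] 67.2 n 262
blkN 524 top 0.0462 [435.4 130. ] [40.2 43.4] 69.5 n 303
ringS 224 top 0.0137 [433.9   6.3] [49.6 49.6] 44.8 n 224
ringL 664 top 0.019 [333.7  79.9] [73.5 74.3] 21.1 n 589
crate 5810 top 0.0527 [437.9 363.4] [142.1 170.2] 1.8 n 1907
tote 2008 top 0.0558 [ 447.1 -373.8] [141.7 178.3] 3.8 n 639
pan 948 top 0.025 [676.7  -7.8] [143.1 174. ] 6.2 n 394
jar 957 top 0.076 [650.7 321.9] [50.  50.7] 34.8 n 400
cup 558 top 0.0581 [ 627.2 -335.6] [69.3 74.9] 82.9 n 146
```

Create g.py:
```python
# python3 g.py x y z(TCP) yaw_of_tool_x : tool-frame moves needed (mm, deg)
from h import *
import sys
from scipy.spatial.transform import Rotation as R
s=sense(); p=np.array(s['tcp_pos'])*1000; Rm=np.array(s['ee_rot'])
print('t',round(s['time_s'],2),'tcp',np.round(p,1),'yaw',round(np.degrees(np.arctan2(Rm[1,0],Rm[0,0])),2),'F',np.round(s['wrist_force'],1),'w',round(s['gripper_width']*87,1),'gf',round(s['gripper_force'],1),'j',np.round(s['joints'],0))
a=list(map(float,sys.argv[1:]))
for i in range(0,len(a),4):
    x,y,z,w=a[i:i+4]; c,n=np.cos(np.radians(w)),np.sin(np.radians(w))
    G=np.array([[c,n,0],[n,-c,0],[0,0,-1]]).T
    G=np.column_stack([[c,n,0],[n,-c,0],[0,0,-1]])
    d=np.array([x,y,z])-p
    print('first shift (current axes)',np.round(Rm.T@d,1),'turn',np.round(R.from_matrix(Rm.T@G).as_rotvec(degrees=True),2),'| shift after turn',np.round(G.T@d,1))
    p=np.array([x,y,z]); Rm=G
```

```text
(no output)
```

Call:
play_rows(steps=[{"az":-8.55,"claw":64},{"az":-8.55,"claw":64},{"az":-8.55,"claw":64},{"az":-8.55,"claw":64},{"az":-8.55,"claw":64},{"az":-8.55,"claw":64},{"az":-8.55,"claw":64},{"az":-8.55,"claw":64},{"dx":-37.8,"dy":-18.6,"claw":64},{"dx":-37.8,"dy":-18.6,"claw":64},{"dx":-37.8,"dy":-18.6,"claw":64},{"dx":-37.8,"dy":-18.6,"claw":64},{"dx":-37.8,"dy":-18.6,"claw":64},{"dx":-37.8,"dy":-18.6,"claw":64},{"dx":-37.8,"dy":-18.6,"claw":64},{"dx":-37.8,"dy":-18.6,"claw":64},{"dx":-37.8,"dy":-18.6,"claw":64},{"dx":-37.8,"dy":-18.6,"claw":64},{"dx":-37.8,"dy":-18.6,"claw":64},{"dx":-37.8,"dy":-18.6,"claw":64}])

```text
invalid input at $.steps[0]: expected keys ax, ay, az, dx, dy, dz, claw
```

```bash
python3 g.py 468.3 -121 43 -88.3
python3 - <<'E'
from h import *
c=cap('wrist'); cv2.imwrite('pics/w1.png',c['frame']); P=cloud(c)
Z=P[...,2]; print(np.nanmedian(Z[np.abs(Z)<.012]))
k,L=cv2.connectedComponents(((Z>.06)&(Z<.08)).astype(np.uint8))
for i in range(1,k):
    q=P[L==i]
    if len(q)>150: print(len(q),np.round(np.percentile(q[:,2],90),4),[np.round(t,1) for t in cv2.minEnclosingCircle((q[:,:2]*1000).astype(np.float32))])
E
```

```text
t 0.1 tcp [ 244.8 -574.5  235.6] yaw -156.93 F [ 0.3 -0.1 -0.3] w 86.7 gf 0.0 j [-52.  22.   0.  -0. -68. -15.]
first shift (current axes) [-383.3  329.3  193.2] turn [ 1.000e-01  6.000e-02 -6.863e+01] | shift after turn [-446.7 -236.8  192.6]
7.867131423555662e-05
```

View pics/w1.png

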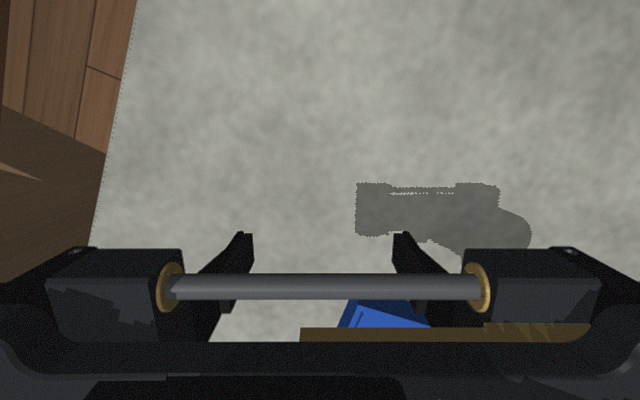

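The wrist view still shows the start pose: fingers at (235,260) and (405,260), the tote corner at (380,315). The arm did not move because every row needs all the keys.

Call:
play_rows(steps=[{"ax":0,"ay":0,"az":-8.58,"dx":0,"dy":0,"dz":0,"claw":64},{"ax":0,"ay":0,"az":-8.58,"dx":0,"dy":0,"dz":0,"claw":64},{"ax":0,"ay":0,"az":-8.58,"dx":0,"dy":0,"dz":0,"claw":64},{"ax":0,"ay":0,"az":-8.58,"dx":0,"dy":0,"dz":0,"claw":64},{"ax":0,"ay":0,"az":-8.58,"dx":0,"dy":0,"dz":0,"claw":64},{"ax":0,"ay":0,"az":-8.58,"dx":0,"dy":0,"dz":0,"claw":64},{"ax":0,"ay":0,"az":-8.58,"dx":0,"dy":0,"dz":0,"claw":64},{"ax":0,"ay":0,"az":-8.58,"dx":0,"dy":0,"dz":0,"claw":64},{"ax":0,"ay":0,"az":0,"dx":-37,"dy":-19.7,"dz":0,"claw":64},{"ax":0,"ay":0,"az":0,"dx":-37,"dy":-19.7,"dz":0,"claw":64},{"ax":0,"ay":0,"az":0,"dx":-37,"dy":-19.7,"dz":0,"claw":64},{"ax":0,"ay":0,"az":0,"dx":-37,"dy":-19.7,"dz":0,"claw":64},{"ax":0,"ay":0,"az":0,"dx":-37,"dy":-19.7,"dz":0,"claw":64},{"ax":0,"ay":0,"az":0,"dx":-37,"dy":-19.7,"dz":0,"claw":64},{"ax":0,"ay":0,"az":0,"dx":-37,"dy":-19.7,"dz":0,"claw":64},{"ax":0,"ay":0,"az":0,"dx":-37,"dy":-19.7,"dz":0,"claw":64},{"ax":0,"ay":0,"az":0,"dx":-37,"dy":-19.7,"dz":0,"claw":64},{"ax":0,"ay":0,"az":0,"dx":-37,"dy":-19.7,"dz":0,"claw":64},{"ax":0,"ay":0,"az":0,"dx":-37,"dy":-19.7,"dz":0,"claw":64},{"ax":0,"ay":0,"az":0,"dx":-37,"dy":-19.7,"dz":0,"claw":64}])

```text
time_s: 2.15
tcp_pos: [0.4682, -0.1223, 0.2366]
ee_rot: [[0.03, -1.0, -0.0], [-1.0, -0.03, 0.0], [-0.0, 0.0, -1.0]]
wrist_force: [0.5, -0.9, -0.2]
gripper_width: 0.739
gripper_force: 0.0
```

```bash
python3 g.py 468.3 -121 43 -88.3
cat > wr.py <<'E'
# python3 wr.py zmin zmax : blobs in the wrist camera between two heights (mm)
from h import *
import sys
lo,hi=float(sys.argv[1])/1000,float(sys.argv[2])/1000
c=cap('wrist'); P=cloud(c)
Z=P[...,2]; print('bench',np.nanmedian(Z[np.abs(Z)<.012]))
k,L=cv2.connectedComponents(((Z>lo)&(Z<hi)).astype(np.uint8))
for i in range(1,k):
    q=P[L==i]
    if len(q)>150:
        xy=(q[:,:2]*1000).astype(np.float32); print(len(q),np.round(np.percentile(q[:,2],90),4),[np.round(t,1) for t in cv2.minEnclosingCircle(xy)],[np.round(t,1) for t in cv2.minAreaRect(xy)])
E
python3 wr.py 62 80
```

```text
t 2.15 tcp [ 468.2 -122.3  236.6] yaw -88.27 F [ 0.5 -0.9 -0.2] w 64.3 gf 0.0 j [  5.   8. -19.  -0. -63.  -3.]
first shift (current axes) [-1.300e+00 -1.000e-01  1.936e+02] turn [0.   0.01 0.03] | shift after turn [-1.300e+00 -1.000e-01  1.936e+02]
bench 0.00015481432282196672
972 0.0709 [array([ 511.1, -211.5]), np.float64(19.9)] [array([ 510.9, -211.6]), array([39.1, 38.5]), np.float64(2.2)]
1161 0.0708 [array([ 685. , -192.1]), np.float64(20.4)] [array([ 684.9, -192.1]), array([39.7, 39.7]), np.float64(42.9)]
966 0.0708 [array([ 588.7, -177.4]), np.float64(19.9)] [array([ 588.8, -177.3]), array([39. , 38.6]), np.float64(58.0)]
774 0.0708 [array([ 470.3, -122.3]), np.float64(19.9)] [array([ 470.1, -122.4]), array([38.9, 38.8]), np.float64(35.0)]
```

Call:
play_rows(steps=[{"ax":0,"ay":0,"az":0,"dx":0,"dy":-1.5,"dz":30,"claw":64},{"ax":0,"ay":0,"az":0,"dx":0,"dy":0,"dz":30,"claw":64},{"ax":0,"ay":0,"az":0,"dx":0,"dy":0,"dz":30,"claw":64},{"ax":0,"ay":0,"az":0,"dx":0,"dy":0,"dz":30,"claw":64},{"ax":0,"ay":0,"az":0,"dx":0,"dy":0,"dz":30,"claw":64},{"ax":0,"ay":0,"az":0,"dx":0,"dy":0,"dz":24,"claw":64},{"ax":0,"ay":0,"az":0,"dx":0,"dy":0,"dz":14,"claw":64},{"ax":0,"ay":0,"az":0,"dx":0,"dy":0,"dz":6,"claw":64},{"ax":0,"ay":0,"az":0,"dx":0,"dy":0,"dz":0,"claw":64},{"ax":0,"ay":0,"az":0,"dx":0,"dy":0,"dz":0,"claw":30},{"ax":0,"ay":0,"az":0,"dx":0,"dy":0,"dz":0,"claw":30},{"ax":0,"ay":0,"az":0,"dx":0,"dy":0,"dz":0,"claw":30},{"ax":0,"ay":0,"az":0,"dx":0,"dy":0,"dz":0,"claw":30},{"ax":0,"ay":0,"az":0,"dx":0,"dy":0,"dz":0,"claw":30},{"ax":0,"ay":0,"az":0,"dx":0,"dy":0,"dz":0,"claw":30},{"ax":0,"ay":0,"az":0,"dx":0,"dy":0,"dz":0,"claw":30}])

```text
time_s: 3.8
tcp_pos: [0.4698, -0.124, 0.0431]
ee_rot: [[0.03, -1.0, 0.001], [-1.0, -0.03, -0.0], [0.0, -0.001, -1.0]]
wrist_force: [-1.6, 0.7, 5.4]
gripper_width: 0.45
gripper_force: 30.0
```

```bash
python3 g.py 470 -122 193 -88.3 436.4 402.5 193 -88.3 436.4 402.5 49 -88.3
```

```text
t 3.8 tcp [ 469.8 -124.    43.1] yaw -88.26 F [-1.6  0.7  5.4] w 39.2 gf 30.0 j [  4.  23. -33.   0. -35.  -3.]
first shift (current axes) [  -2.    -0.4 -149.9] turn [-0.04 -0.01  0.04] | shift after turn [  -2.    -0.3 -149.9]
first shift (current axes) [-525.3   18.     0. ] turn [0. 0. 0.] | shift after turn [-525.3   18.     0. ]
first shift (current axes) [  0.   0. 144.] turn [0. 0. 0.] | shift after turn [  0.   0. 144.]
```

Call:
play_rows(steps=[{"ax":0,"ay":0,"az":0,"dx":0,"dy":0,"dz":-15,"claw":30},{"ax":0,"ay":0,"az":0,"dx":0,"dy":0,"dz":-30,"claw":30},{"ax":0,"ay":0,"az":0,"dx":0,"dy":0,"dz":-35,"claw":30},{"ax":0,"ay":0,"az":0,"dx":0,"dy":0,"dz":-35,"claw":30},{"ax":0,"ay":0,"az":0,"dx":-10,"dy":0,"dz":-35,"claw":30},{"ax":0,"ay":0,"az":0,"dx":-25,"dy":1,"dz":0,"claw":30},{"ax":0,"ay":0,"az":0,"dx":-40,"dy":1,"dz":0,"claw":30},{"ax":0,"ay":0,"az":0,"dx":-40,"dy":1,"dz":0,"claw":30},{"ax":0,"ay":0,"az":0,"dx":-40,"dy":1,"dz":0,"claw":30},{"ax":0,"ay":0,"az":0,"dx":-40,"dy":2,"dz":0,"claw":30},{"ax":0,"ay":0,"az":0,"dx":-40,"dy":2,"dz":0,"claw":30},{"ax":0,"ay":0,"az":0,"dx":-40,"dy":2,"dz":0,"claw":30},{"ax":0,"ay":0,"az":0,"dx":-40,"dy":2,"dz":0,"claw":30},{"ax":0,"ay":0,"az":0,"dx":-40,"dy":2,"dz":0,"claw":30},{"ax":0,"ay":0,"az":0,"dx":-40,"dy":2,"dz":0,"claw":30},{"ax":0,"ay":0,"az":0,"dx":-40,"dy":2,"dz":0,"claw":30},{"ax":0,"ay":0,"az":0,"dx":-40,"dy":0,"dz":0,"claw":30},{"ax":0,"ay":0,"az":0,"dx":-30,"dy":0,"dz":0,"claw":30},{"ax":0,"ay":0,"az":0,"dx":-20,"dy":0,"dz":0,"claw":30},{"ax":0,"ay":0,"az":0,"dx":0,"dy":0,"dz":0,"claw":30}])

```text
time_s: 5.8
tcp_pos: [0.4352, 0.4024, 0.191]
ee_rot: [[0.032, -0.999, -0.001], [-0.999, -0.032, -0.001], [0.001, 0.001, -1.0]]
wrist_force: [0.4, -0.1, -1.7]
gripper_width: 0.454
gripper_force: 30.0
```

```bash
python3 g.py 436.4 402.5 193 -88.3 436.4 402.5 49 -88.3
python3 - <<'E'
from h import *
c=cap('wrist'); cv2.imwrite('pics/w2.png',c['frame']); P=cloud(c); Z=P[...,2]
M=((Z>.044)&(Z<.056)&(P[...,1]>.2)&(P[...,0]<.56)); print(cv2.minAreaRect((P[M][:,:2]*1000).astype(np.float32)))
E
```

```text
t 5.8 tcp [435.2 402.4 191. ] yaw -88.15 F [ 0.4 -0.1 -1.7] w 39.5 gf 30.0 j [ 58.  21.  -8.  -0. -61. -57.]
first shift (current axes) [-0.1 -1.2 -2. ] turn [ 0.06 -0.04  0.15] | shift after turn [-0.1 -1.2 -2. ]
first shift (current axes) [  0.   0. 144.] turn [0. 0. 0.] | shift after turn [  0.   0. 144.]
((338.2628173828125, 404.3922424316406), (209.01345825195312, 412.5841369628906), 68.14383697509766)
```

View pics/w2.png

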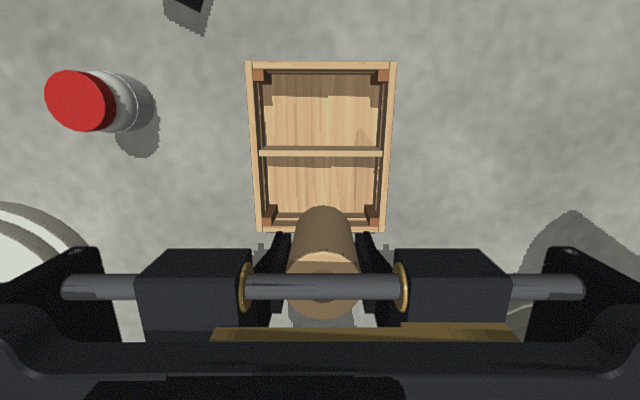

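The tube is held upright at (320,250). The crate is ahead with its near bay at (320,185), its partition at y=152 px and the jar at (80,100), all clear of the tube.

Call:
play_rows(steps=[{"ax":0,"ay":0,"az":0,"dx":0,"dy":-1,"dz":20,"claw":30},{"ax":0,"ay":0,"az":0,"dx":0,"dy":0,"dz":30,"claw":30},{"ax":0,"ay":0,"az":0,"dx":0,"dy":0,"dz":30,"claw":30},{"ax":0,"ay":0,"az":0,"dx":0,"dy":0,"dz":25,"claw":30},{"ax":0,"ay":0,"az":0,"dx":0,"dy":0,"dz":17,"claw":30},{"ax":0,"ay":0,"az":0,"dx":0,"dy":0,"dz":10,"claw":30},{"ax":0,"ay":0,"az":0,"dx":0,"dy":0,"dz":5,"claw":30},{"ax":0,"ay":0,"az":0,"dx":0,"dy":0,"dz":2,"claw":30},{"ax":0,"ay":0,"az":0,"dx":0,"dy":0,"dz":0,"claw":30},{"ax":0,"ay":0,"az":0,"dx":0,"dy":0,"dz":0,"claw":30}])

```text
time_s: 6.85
tcp_pos: [0.4371, 0.4007, 0.0545]
ee_rot: [[0.03, -1.0, 0.001], [-1.0, -0.03, 0.001], [-0.001, -0.001, -1.0]]
wrist_force: [0.3, -0.4, -0.8]
gripper_width: 0.452
gripper_force: 30.0
```

```bash
python3 g.py 436.4 402.5 49 -88.3
```

```text
t 6.85 tcp [437.1 400.7  54.5] yaw -88.28 F [ 0.3 -0.4 -0.8] w 39.3 gf 30.0 j [ 58.  30. -17.   0. -44. -56.]
first shift (current axes) [-1.8  0.6  5.5] turn [-0.06  0.08  0.02] | shift after turn [-1.8  0.6  5.5]
```

Call:
play_rows(steps=[{"ax":0,"ay":0,"az":0,"dx":0,"dy":0,"dz":1,"claw":30},{"ax":0,"ay":0,"az":0,"dx":0,"dy":0,"dz":1,"claw":30},{"ax":0,"ay":0,"az":0,"dx":0,"dy":0,"dz":1,"claw":30},{"ax":0,"ay":0,"az":0,"dx":0,"dy":0,"dz":1,"claw":30},{"ax":0,"ay":0,"az":0,"dx":0,"dy":0,"dz":0,"claw":30}])

```text
time_s: 7.35
tcp_pos: [0.4366, 0.4001, 0.0493]
ee_rot: [[0.03, -1.0, -0.0], [-1.0, -0.03, -0.0], [0.0, 0.0, -1.0]]
wrist_force: [-0.4, -0.3, -1.5]
gripper_width: 0.459
gripper_force: 30.0
```

```bash
python3 g.py 436.4 402.5 49 -88.3
```

```text
t 7.35 tcp [436.6 400.1  49.3] yaw -88.28 F [-0.4 -0.3 -1.5] w 40.0 gf 30.0 j [ 58.  30. -17.  -0. -43. -56.]
first shift (current axes) [-2.4  0.2  0.3] turn [ 0.02 -0.02  0.02] | shift after turn [-2.4  0.2  0.3]
```

Call:
play_rows(steps=[{"ax":0,"ay":0,"az":0,"dx":0,"dy":0,"dz":0.7,"claw":30},{"ax":0,"ay":0,"az":0,"dx":0,"dy":0,"dz":0.7,"claw":30},{"ax":0,"ay":0,"az":0,"dx":0,"dy":0,"dz":0,"claw":30}])

```text
time_s: 7.65
tcp_pos: [0.4368, 0.4003, 0.0492]
ee_rot: [[0.03, -1.0, 0.0], [-1.0, -0.03, -0.0], [0.0, -0.0, -1.0]]
wrist_force: [-2.2, -1.4, 5.4]
gripper_width: 0.451
gripper_force: 30.0
```

Call:
play_rows(steps=[{"ax":0,"ay":0,"az":0,"dx":0,"dy":0,"dz":0,"claw":56},{"ax":0,"ay":0,"az":0,"dx":0,"dy":0,"dz":0,"claw":56},{"ax":0,"ay":0,"az":0,"dx":0,"dy":0,"dz":0,"claw":56},{"ax":0,"ay":0,"az":0,"dx":0,"dy":0,"dz":0,"claw":56},{"ax":0,"ay":0,"az":0,"dx":0,"dy":0,"dz":-10,"claw":56},{"ax":0,"ay":0,"az":0,"dx":0,"dy":0,"dz":-25,"claw":56},{"ax":0,"ay":0,"az":0,"dx":0,"dy":0,"dz":-35,"claw":56},{"ax":0,"ay":0,"az":0,"dx":0,"dy":0,"dz":-35,"claw":56},{"ax":0,"ay":0,"az":0,"dx":0,"dy":0,"dz":-40,"claw":64}])

```text
time_s: 8.55
tcp_pos: [0.4364, 0.3998, 0.1947]
ee_rot: [[0.03, -1.0, -0.001], [-1.0, -0.03, -0.001], [0.001, 0.001, -1.0]]
wrist_force: [0.1, 1.5, 0.2]
gripper_width: 0.681
gripper_force: 0.0
```

Call:
play_rows(steps=[{"ax":0,"ay":0,"az":0,"dx":22,"dy":-5,"dz":0,"claw":64},{"ax":0,"ay":0,"az":0,"dx":40,"dy":-10,"dz":0,"claw":64},{"ax":0,"ay":0,"az":0,"dx":40,"dy":-10,"dz":0,"claw":64},{"ax":0,"ay":0,"az":0,"dx":40,"dy":-10,"dz":0,"claw":64},{"ax":0,"ay":0,"az":0,"dx":40,"dy":-10,"dz":0,"claw":64},{"ax":0,"ay":0,"az":0,"dx":40,"dy":-10,"dz":0,"claw":64},{"ax":0,"ay":0,"az":0,"dx":40,"dy":-10,"dz":0,"claw":64},{"ax":0,"ay":0,"az":0,"dx":40,"dy":-10,"dz":0,"claw":64},{"ax":0,"ay":0,"az":0,"dx":40,"dy":-10,"dz":0,"claw":64},{"ax":0,"ay":0,"az":0,"dx":40,"dy":-10,"dz":0,"claw":64},{"ax":0,"ay":0,"az":0,"dx":40,"dy":-10,"dz":0,"claw":64},{"ax":0,"ay":0,"az":0,"dx":40,"dy":-10,"dz":0,"claw":64},{"ax":0,"ay":0,"az":0,"dx":40,"dy":-10,"dz":0,"claw":64},{"ax":0,"ay":0,"az":0,"dx":40,"dy":-10,"dz":0,"claw":64},{"ax":0,"ay":0,"az":0,"dx":40,"dy":0,"dz":0,"claw":64},{"ax":0,"ay":0,"az":0,"dx":0,"dy":0,"dz":0,"claw":64},{"ax":0,"ay":0,"az":0,"dx":0,"dy":0,"dz":0,"claw":64}])

```text
time_s: 10.25
tcp_pos: [0.5886, -0.1785, 0.193]
ee_rot: [[0.028, -1.0, -0.0], [-1.0, -0.028, 0.0], [-0.0, 0.0, -1.0]]
wrist_force: [0.3, 0.4, -0.1]
gripper_width: 0.735
gripper_force: 0.0
```

```bash
python3 g.py 588.7 -177.3 43 -88.3; python3 wr.py 62 80
```

```text
t 10.25 tcp [ 588.6 -178.5  193. ] yaw -88.42 F [ 0.3  0.4 -0.1] w 63.9 gf 0.0 j [ -2.  23.  -5.  -0. -62.   3.]
first shift (current axes) [ -1.2  -0.2 150. ] turn [ 0.02  0.01 -0.12] | shift after turn [-1.2e+00 -1.0e-01  1.5e+02]
bench 0.0002195665745936548
1148 0.0709 [array([ 511.6, -211.5]), np.float64(20.0)] [array([ 511.8, -211.9]), array([38.9, 38.9]), np.float64(56.3)]
1132 0.0708 [array([ 685. , -192.3]), np.float64(19.9)] [array([ 685. , -192.4]), array([39.1, 38.4]), np.float64(45.3)]
1029 0.0708 [array([ 589.3, -177.7]), np.float64(19.9)] [array([ 589.3, -177.8]), array([38.7, 39. ]), np.float64(38.6)]
```

Call:
play_rows(steps=[{"ax":0,"ay":0,"az":0,"dx":-1,"dy":-0.5,"dz":25,"claw":64},{"ax":0,"ay":0,"az":0,"dx":0,"dy":0,"dz":30,"claw":64},{"ax":0,"ay":0,"az":0,"dx":0,"dy":0,"dz":30,"claw":64},{"ax":0,"ay":0,"az":0,"dx":0,"dy":0,"dz":30,"claw":64},{"ax":0,"ay":0,"az":0,"dx":0,"dy":0,"dz":20,"claw":64},{"ax":0,"ay":0,"az":0,"dx":0,"dy":0,"dz":10,"claw":64},{"ax":0,"ay":0,"az":0,"dx":0,"dy":0,"dz":5,"claw":64},{"ax":0,"ay":0,"az":0,"dx":0,"dy":0,"dz":0,"claw":64},{"ax":0,"ay":0,"az":0,"dx":0,"dy":0,"dz":0,"claw":30},{"ax":0,"ay":0,"az":0,"dx":0,"dy":0,"dz":0,"claw":30},{"ax":0,"ay":0,"az":0,"dx":0,"dy":0,"dz":0,"claw":30},{"ax":0,"ay":0,"az":0,"dx":0,"dy":0,"dz":0,"claw":30},{"ax":0,"ay":0,"az":0,"dx":0,"dy":0,"dz":0,"claw":30},{"ax":0,"ay":0,"az":0,"dx":0,"dy":0,"dz":0,"claw":30},{"ax":0,"ay":0,"az":0,"dx":0,"dy":0,"dz":0,"claw":30}])

```text
time_s: 11.8
tcp_pos: [0.5896, -0.1766, 0.0437]
ee_rot: [[0.03, -1.0, 0.0], [-1.0, -0.03, -0.0], [0.0, -0.0, -1.0]]
wrist_force: [-2.9, 0.7, 5.1]
gripper_width: 0.457
gripper_force: 30.0
```

```bash
python3 g.py 588.7 -177.3 198 -88.3 438.8 322.5 198 -88.3
```

```text
t 11.8 tcp [ 589.6 -176.6   43.7] yaw -88.28 F [-2.9  0.7  5.1] w 39.8 gf 30.0 j [ -2.  32. -14.   0. -44.   3.]
first shift (current axes) [   0.7    0.9 -154.3] turn [-0.01 -0.01  0.02] | shift after turn [   0.7    0.9 -154.3]
first shift (current axes) [-504.  135.    0.] turn [0. 0. 0.] | shift after turn [-504.  135.    0.]
```

Call:
play_rows(steps=[{"ax":0,"ay":0,"az":0,"dx":0,"dy":0,"dz":-15,"claw":30},{"ax":0,"ay":0,"az":0,"dx":0,"dy":0,"dz":-30,"claw":30},{"ax":0,"ay":0,"az":0,"dx":0,"dy":0,"dz":-35,"claw":30},{"ax":0,"ay":0,"az":0,"dx":0,"dy":0,"dz":-35,"claw":30},{"ax":0,"ay":0,"az":0,"dx":-9,"dy":3,"dz":-35,"claw":30},{"ax":0,"ay":0,"az":0,"dx":-25,"dy":7,"dz":0,"claw":30},{"ax":0,"ay":0,"az":0,"dx":-38,"dy":10,"dz":0,"claw":30},{"ax":0,"ay":0,"az":0,"dx":-38,"dy":10,"dz":0,"claw":30},{"ax":0,"ay":0,"az":0,"dx":-38,"dy":10,"dz":0,"claw":30},{"ax":0,"ay":0,"az":0,"dx":-38,"dy":10,"dz":0,"claw":30},{"ax":0,"ay":0,"az":0,"dx":-38,"dy":10,"dz":0,"claw":30},{"ax":0,"ay":0,"az":0,"dx":-38,"dy":10,"dz":0,"claw":30},{"ax":0,"ay":0,"az":0,"dx":-38,"dy":10,"dz":0,"claw":30},{"ax":0,"ay":0,"az":0,"dx":-38,"dy":10,"dz":0,"claw":30},{"ax":0,"ay":0,"az":0,"dx":-38,"dy":10,"dz":0,"claw":30},{"ax":0,"ay":0,"az":0,"dx":-38,"dy":10,"dz":0,"claw":30},{"ax":0,"ay":0,"az":0,"dx":-38,"dy":10,"dz":0,"claw":30},{"ax":0,"ay":0,"az":0,"dx":-32,"dy":9,"dz":0,"claw":30},{"ax":0,"ay":0,"az":0,"dx":-20,"dy":6,"dz":0,"claw":30},{"ax":0,"ay":0,"az":0,"dx":0,"dy":0,"dz":0,"claw":30}])

```text
time_s: 13.8
tcp_pos: [0.4386, 0.3256, 0.1921]
ee_rot: [[0.033, -0.999, -0.001], [-0.999, -0.033, 0.0], [-0.0, 0.001, -1.0]]
wrist_force: [-0.0, 0.5, -2.2]
gripper_width: 0.454
gripper_force: 30.0
```

```bash
python3 g.py 438.8 322.5 54 -88.3
python3 - <<'E'
from h import *
c=cap('wrist'); cv2.imwrite('pics/w3.png',c['frame'])
E
```

```text
t 13.8 tcp [438.6 325.6 192.1] yaw -88.1 F [-0.   0.5 -2.2] w 39.5 gf 30.0 j [ 54.  17. -14.  -0. -59. -52.]
first shift (current axes) [  3.1  -0.2 138.1] turn [0.04 0.01 0.2 ] | shift after turn [ 3.100e+00 -1.000e-01  1.381e+02]
```

View pics/w3.png

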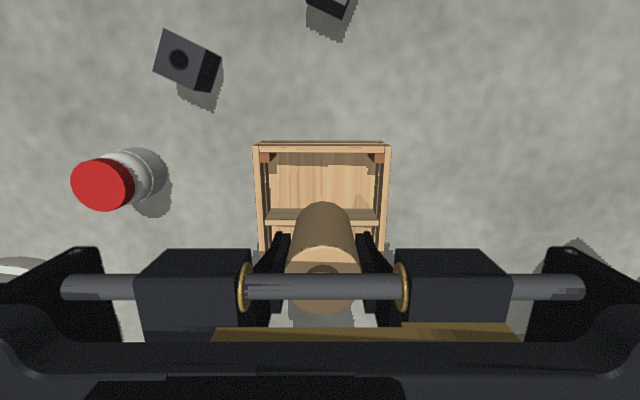

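The carried tube is at (320,250) with the crate below it, far wall at y=145 px and partition at y=215 px. I'll check tube A from the fixed cameras before lowering.

Run:
```python
from h import *
for n in['top','side']:
    c=cap(n); P=cloud(c); Z=P[...,2]
    M=(Z>.066)&(Z<.085)&(np.abs(P[...,0]-.437)<.08)&(np.abs(P[...,1]-.37)<.09)
    q=P[M]; print(n,len(q), q[:,2].max() if len(q) else 0, [np.round(t,1) for t in cv2.minEnclosingCircle((q[:,:2]*1000).astype(np.float32))] if len(q) else '')
    if n=='side': cv2.imwrite('pics/s3.png',cv2.resize(c['frame'][180:400,60:380],None,fx=2,fy=2))
```

```text
top 6 0.07655286158417929 [array([435.2, 395.5]), np.float64(12.9)]
side 406 0.0785008058947475 [array([435.4, 402.4]), np.float64(20.6)]
```

View pics/s3.png

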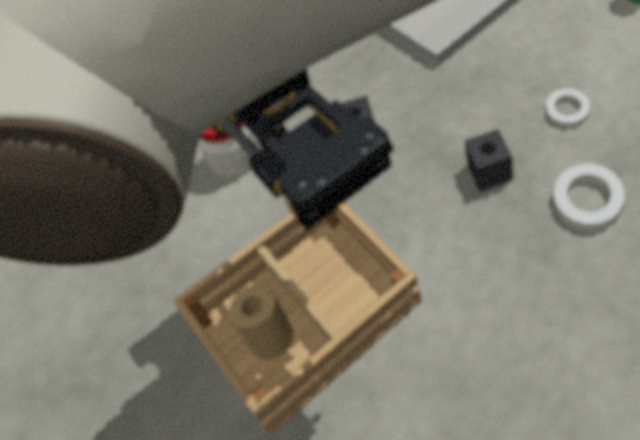

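Tube A stands upright in the far bay, at crop pixel (262,320). Lowering the second tube now.

Call:
play_rows(steps=[{"ax":0,"ay":0,"az":0,"dx":3,"dy":0,"dz":20,"claw":30},{"ax":0,"ay":0,"az":0,"dx":0,"dy":0,"dz":30,"claw":30},{"ax":0,"ay":0,"az":0,"dx":0,"dy":0,"dz":30,"claw":30},{"ax":0,"ay":0,"az":0,"dx":0,"dy":0,"dz":25,"claw":30},{"ax":0,"ay":0,"az":0,"dx":0,"dy":0,"dz":17,"claw":30},{"ax":0,"ay":0,"az":0,"dx":0,"dy":0,"dz":10,"claw":30},{"ax":0,"ay":0,"az":0,"dx":0,"dy":0,"dz":4,"claw":30},{"ax":0,"ay":0,"az":0,"dx":0,"dy":0,"dz":1,"claw":30},{"ax":0,"ay":0,"az":0,"dx":0,"dy":0,"dz":1,"claw":30},{"ax":0,"ay":0,"az":0,"dx":0,"dy":0,"dz":1,"claw":30},{"ax":0,"ay":0,"az":0,"dx":0,"dy":0,"dz":0,"claw":30},{"ax":0,"ay":0,"az":0,"dx":0,"dy":0,"dz":0,"claw":30}])

```text
time_s: 15.15
tcp_pos: [0.4398, 0.3205, 0.0546]
ee_rot: [[0.03, -1.0, 0.001], [-1.0, -0.03, 0.001], [-0.001, -0.001, -1.0]]
wrist_force: [-0.3, -0.4, -1.9]
gripper_width: 0.455
gripper_force: 30.0
```

```bash
python3 g.py 438.8 322.5 49.5 -88.3
```

```text
t 15.15 tcp [439.8 320.5  54.6] yaw -88.27 F [-0.3 -0.4 -1.9] w 39.6 gf 30.0 j [ 53.  26. -24.   0. -40. -51.]
first shift (current axes) [-2.   0.9  5.1] turn [-0.03  0.04  0.03] | shift after turn [-2.   0.9  5.1]
```

Call:
play_rows(steps=[{"ax":0,"ay":0,"az":0,"dx":-2,"dy":0,"dz":1,"claw":30},{"ax":0,"ay":0,"az":0,"dx":0,"dy":0,"dz":1,"claw":30},{"ax":0,"ay":0,"az":0,"dx":0,"dy":0,"dz":1,"claw":30},{"ax":0,"ay":0,"az":0,"dx":0,"dy":0,"dz":0.7,"claw":30},{"ax":0,"ay":0,"az":0,"dx":0,"dy":0,"dz":0,"claw":30}])

```text
time_s: 15.65
tcp_pos: [0.4395, 0.3222, 0.0502]
ee_rot: [[0.03, -1.0, -0.0], [-1.0, -0.03, -0.0], [0.0, 0.0, -1.0]]
wrist_force: [0.1, 0.5, -2.1]
gripper_width: 0.453
gripper_force: 30.0
```

Call:
play_rows(steps=[{"ax":0,"ay":0,"az":0,"dx":0,"dy":0,"dz":0.7,"claw":30},{"ax":0,"ay":0,"az":0,"dx":0,"dy":0,"dz":0.6,"claw":30},{"ax":0,"ay":0,"az":0,"dx":0,"dy":0,"dz":0,"claw":30}])

```text
time_s: 15.95
tcp_pos: [0.4397, 0.3223, 0.0497]
ee_rot: [[0.03, -1.0, 0.0], [-1.0, -0.03, 0.0], [-0.0, -0.0, -1.0]]
wrist_force: [-2.2, -0.3, 3.8]
gripper_width: 0.456
gripper_force: 30.0
```

Call:
play_rows(steps=[{"ax":0,"ay":0,"az":0,"dx":0,"dy":0,"dz":0,"claw":56},{"ax":0,"ay":0,"az":0,"dx":0,"dy":0,"dz":0,"claw":56},{"ax":0,"ay":0,"az":0,"dx":0,"dy":0,"dz":0,"claw":56},{"ax":0,"ay":0,"az":0,"dx":0,"dy":0,"dz":0,"claw":56},{"ax":0,"ay":0,"az":0,"dx":0,"dy":0,"dz":-10,"claw":56},{"ax":0,"ay":0,"az":0,"dx":0,"dy":0,"dz":-25,"claw":56},{"ax":0,"ay":0,"az":0,"dx":0,"dy":0,"dz":-35,"claw":56},{"ax":0,"ay":0,"az":0,"dx":0,"dy":0,"dz":-35,"claw":56},{"ax":0,"ay":0,"az":0,"dx":0,"dy":0,"dz":-40,"claw":68},{"ax":0,"ay":0,"az":0,"dx":23,"dy":-25,"dz":0,"claw":68},{"ax":0,"ay":0,"az":0,"dx":25,"dy":-27,"dz":0,"claw":68},{"ax":0,"ay":0,"az":0,"dx":25,"dy":-27,"dz":0,"claw":68},{"ax":0,"ay":0,"az":0,"dx":25,"dy":-27,"dz":0,"claw":68},{"ax":0,"ay":0,"az":0,"dx":25,"dy":-27,"dz":0,"claw":68},{"ax":0,"ay":0,"az":8.2,"dx":0,"dy":0,"dz":0,"claw":68},{"ax":0,"ay":0,"az":8.2,"dx":0,"dy":0,"dz":0,"claw":68},{"ax":0,"ay":0,"az":8.2,"dx":0,"dy":0,"dz":0,"claw":68},{"ax":0,"ay":0,"az":0,"dx":0,"dy":0,"dz":0,"claw":68},{"ax":0,"ay":0,"az":0,"dx":0,"dy":0,"dz":0,"claw":68}])

```text
time_s: 17.85
tcp_pos: [0.5762, 0.2033, 0.1946]
ee_rot: [[-0.386, -0.923, 0.0], [-0.923, 0.386, 0.0], [-0.0, -0.0, -1.0]]
wrist_force: [-0.1, 0.1, -0.5]
gripper_width: 0.778
gripper_force: 0.0
```

```bash
python3 g.py 576.5 203.5 25 -113; python3 wr.py 40 52
```

```text
t 17.85 tcp [576.2 203.3 194.6] yaw -112.7 F [-0.1  0.1 -0.5] w 67.7 gf 0.0 j [ 35.  22.  -5.   0. -62. -57.]
first shift (current axes) [-2.000e-01 -1.000e-01  1.696e+02] turn [-0.02  0.02  0.3 ] | shift after turn [ -0.3  -0.2 169.6]
bench 0.00021618300436232474
1854 0.046 [array([437.4, 130.1]), np.float64(28.2)] [array([436.8, 130.2]), array([40.8, 41.6]), np.float64(69.1)]
1190 0.0459 [array([577.6, 204.8]), np.float64(28.0)] [array([577.7, 204.9]), array([40.1, 39.7]), np.float64(66.7)]
1189 0.0518 [array([441.4, 300.8]), np.float64(73.0)] [array([441.6, 302. ]), array([140.7,  49.3]), np.float64(2.3)]
688 0.0517 [array([377.7, 335.1]), np.float64(49.1)] [array([379.3, 334.9]), array([97. , 21.2]), np.float64(83.4)]
217 0.0507 [array([441.6, 319. ]), np.float64(19.9)] [array([446.1, 311. ]), array([39.7, 18.3]), np.float64(29.2)]
```

Call:
play_rows(steps=[{"ax":0,"ay":0,"az":0.6,"dx":-2,"dy":-0.8,"dz":25,"claw":68},{"ax":0,"ay":0,"az":0,"dx":0,"dy":0,"dz":35,"claw":68},{"ax":0,"ay":0,"az":0,"dx":0,"dy":0,"dz":35,"claw":68},{"ax":0,"ay":0,"az":0,"dx":0,"dy":0,"dz":35,"claw":68},{"ax":0,"ay":0,"az":0,"dx":0,"dy":0,"dz":22,"claw":68},{"ax":0,"ay":0,"az":0,"dx":0,"dy":0,"dz":12,"claw":68},{"ax":0,"ay":0,"az":0,"dx":0,"dy":0,"dz":5,"claw":68},{"ax":0,"ay":0,"az":0,"dx":0,"dy":0,"dz":0,"claw":68},{"ax":0,"ay":0,"az":0,"dx":0,"dy":0,"dz":0,"claw":30},{"ax":0,"ay":0,"az":0,"dx":0,"dy":0,"dz":0,"claw":30},{"ax":0,"ay":0,"az":0,"dx":0,"dy":0,"dz":0,"claw":30},{"ax":0,"ay":0,"az":0,"dx":0,"dy":0,"dz":0,"claw":30},{"ax":0,"ay":0,"az":0,"dx":0,"dy":0,"dz":0,"claw":30},{"ax":0,"ay":0,"az":0,"dx":0,"dy":0,"dz":0,"claw":30},{"ax":0,"ay":0,"az":0,"dx":0,"dy":0,"dz":0,"claw":30}])

```text
time_s: 19.4
tcp_pos: [0.5779, 0.205, 0.0257]
ee_rot: [[-0.398, -0.917, 0.0], [-0.917, 0.398, 0.0], [-0.0, -0.0, -1.0]]
wrist_force: [-0.9, 0.8, 3.9]
gripper_width: 0.458
gripper_force: 30.0
```

```bash
python3 - <<'E'
import numpy as np
a=np.radians(3.85); 
for s in(-27,27): print(446.8-np.sin(a)*s, -373.9+np.cos(a)*s)
E
python3 g.py 577.7 204.9 195 -86.15 445 -347 195 -86.15 448.6 -401 195 -86.15
```

```text
448.6129047696838 -400.83906784385937
444.98709523031624 -346.9609321561406
t 19.4 tcp [577.9 205.   25.7] yaw -113.47 F [-0.9  0.8  3.9] w 39.9 gf 30.0 j [ 35.  33. -15.   0. -42. -58.]
first shift (current axes) [ 1.000e-01  1.000e-01 -1.693e+02] turn [-2.000e-02  2.000e-02 -2.732e+01] | shift after turn [ 1.000e-01  2.000e-01 -1.693e+02]
first shift (current axes) [541.7 169.5   0. ] turn [0. 0. 0.] | shift after turn [541.7 169.5   0. ]
first shift (current axes) [54.1  0.   0. ] turn [0. 0. 0.] | shift after turn [54.1  0.   0. ]
```

Call:
play_rows(steps=[{"ax":0,"ay":0,"az":0,"dx":0,"dy":0,"dz":-15,"claw":30},{"ax":0,"ay":0,"az":0,"dx":0,"dy":0,"dz":-35,"claw":30},{"ax":0,"ay":0,"az":-6.8,"dx":0,"dy":0,"dz":-40,"claw":30},{"ax":0,"ay":0,"az":-6.8,"dx":0,"dy":0,"dz":-40,"claw":30},{"ax":0,"ay":0,"az":-6.8,"dx":0,"dy":0,"dz":-40,"claw":30},{"ax":0,"ay":0,"az":-6.9,"dx":0,"dy":0,"dz":0,"claw":30},{"ax":0,"ay":0,"az":0,"dx":0,"dy":0,"dz":0,"claw":30}])

```text
time_s: 20.1
tcp_pos: [0.5776, 0.205, 0.1958]
ee_rot: [[0.066, -0.998, 0.001], [-0.998, -0.066, 0.001], [-0.001, -0.001, -1.0]]
wrist_force: [0.1, -0.6, -2.3]
gripper_width: 0.456
gripper_force: 30.0
```

Call:
play_rows(steps=[{"ax":0,"ay":0,"az":0,"dx":20,"dy":6,"dz":0,"claw":30},{"ax":0,"ay":0,"az":0,"dx":36,"dy":10,"dz":0,"claw":30},{"ax":0,"ay":0,"az":0,"dx":36,"dy":10,"dz":0,"claw":30},{"ax":0,"ay":0,"az":0,"dx":36,"dy":10,"dz":0,"claw":30},{"ax":0,"ay":0,"az":0,"dx":36,"dy":10,"dz":0,"claw":30},{"ax":0,"ay":0,"az":0,"dx":36,"dy":10,"dz":0,"claw":30},{"ax":0,"ay":0,"az":0,"dx":36,"dy":10,"dz":0,"claw":30},{"ax":0,"ay":0,"az":0,"dx":36,"dy":10,"dz":0,"claw":30},{"ax":0,"ay":0,"az":0,"dx":36,"dy":10,"dz":0,"claw":30},{"ax":0,"ay":0,"az":0,"dx":36,"dy":10,"dz":0,"claw":30},{"ax":0,"ay":0,"az":0,"dx":36,"dy":10,"dz":0,"claw":30},{"ax":0,"ay":0,"az":0,"dx":36,"dy":10,"dz":0,"claw":30},{"ax":0,"ay":0,"az":0,"dx":36,"dy":10,"dz":0,"claw":30},{"ax":0,"ay":0,"az":0,"dx":36,"dy":10,"dz":0,"claw":30},{"ax":0,"ay":0,"az":0,"dx":36,"dy":10,"dz":0,"claw":30},{"ax":0,"ay":0,"az":0,"dx":36,"dy":10,"dz":0,"claw":30},{"ax":0,"ay":0,"az":0,"dx":36,"dy":10,"dz":0,"claw":30},{"ax":0,"ay":0,"az":0,"dx":0,"dy":3,"dz":0,"claw":30},{"ax":0,"ay":0,"az":0,"dx":0,"dy":0,"dz":0,"claw":30}])

```text
time_s: 22.0
tcp_pos: [0.4465, -0.4013, 0.193]
ee_rot: [[0.062, -0.998, -0.004], [-0.998, -0.062, 0.003], [-0.003, 0.004, -1.0]]
wrist_force: [0.2, -0.1, -1.7]
gripper_width: 0.453
gripper_force: 30.0
```

```bash
python3 g.py 448.6 -401 29.5 -86.15
```

```text
t 22.0 tcp [ 446.5 -401.3  193. ] yaw -86.44 F [ 0.2 -0.1 -1.7] w 39.4 gf 30.0 j [-27.  22.  -7.  -0. -62.  30.]
first shift (current axes) [  0.3  -2.7 163.5] turn [ 0.21  0.17 -0.29] | shift after turn [ -0.2  -2.1 163.5]
```

Call:
play_rows(steps=[{"ax":0,"ay":0,"az":0,"dx":0,"dy":-2,"dz":20,"claw":30},{"ax":0,"ay":0,"az":0,"dx":0,"dy":0,"dz":30,"claw":30},{"ax":0,"ay":0,"az":0,"dx":0,"dy":0,"dz":35,"claw":30},{"ax":0,"ay":0,"az":0,"dx":0,"dy":0,"dz":30,"claw":30},{"ax":0,"ay":0,"az":0,"dx":0,"dy":0,"dz":22,"claw":30},{"ax":0,"ay":0,"az":0,"dx":0,"dy":0,"dz":12,"claw":30},{"ax":0,"ay":0,"az":0,"dx":0,"dy":0,"dz":6,"claw":30},{"ax":0,"ay":0,"az":0,"dx":0,"dy":0,"dz":3,"claw":30},{"ax":0,"ay":0,"az":0,"dx":0,"dy":0,"dz":1,"claw":30},{"ax":0,"ay":0,"az":0,"dx":0,"dy":0,"dz":1,"claw":30},{"ax":0,"ay":0,"az":0,"dx":0,"dy":0,"dz":0,"claw":30}])

```text
time_s: 23.1
tcp_pos: [0.4512, -0.4012, 0.0359]
ee_rot: [[0.066, -0.998, 0.001], [-0.998, -0.066, -0.001], [0.001, -0.001, -1.0]]
wrist_force: [-0.5, 0.2, -2.0]
gripper_width: 0.459
gripper_force: 30.0
```

```bash
python3 g.py 448.6 -401 29.5 -86.15
python3 - <<'E'
from h import *
c=cap('wrist'); cv2.imwrite('pics/w4.png',c['frame'])
E
```

```text
t 23.1 tcp [ 451.2 -401.2   35.9] yaw -86.19 F [-0.5  0.2 -2. ] w 39.9 gf 30.0 j [-26.  32. -16.   0. -42.  30.]
first shift (current axes) [-0.4  2.5  6.4] turn [-0.07 -0.05 -0.04] | shift after turn [-0.4  2.5  6.4]
```

View pics/w4.png

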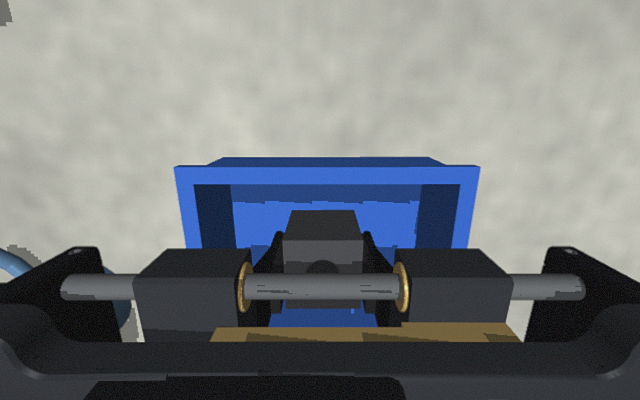

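The block is inside the tote at (322,250), centred between its walls (x about 215 and 440 px) and square to it; the mug at (60,280) is clear.

Call:
play_rows(steps=[{"ax":0,"ay":0,"az":0,"dx":0,"dy":2,"dz":1.5,"claw":30},{"ax":0,"ay":0,"az":0,"dx":0,"dy":0,"dz":1.5,"claw":30},{"ax":0,"ay":0,"az":0,"dx":0,"dy":0,"dz":1,"claw":30},{"ax":0,"ay":0,"az":0,"dx":0,"dy":0,"dz":0.7,"claw":30},{"ax":0,"ay":0,"az":0,"dx":0,"dy":0,"dz":0,"claw":30}])

```text
time_s: 23.65
tcp_pos: [0.4487, -0.401, 0.0303]
ee_rot: [[0.067, -0.998, -0.0], [-0.998, -0.067, 0.0], [-0.0, 0.0, -1.0]]
wrist_force: [-0.8, -0.1, -0.7]
gripper_width: 0.455
gripper_force: 30.0
```

Call:
play_rows(steps=[{"ax":0,"ay":0,"az":0,"dx":0,"dy":0,"dz":0.7,"claw":30},{"ax":0,"ay":0,"az":0,"dx":0,"dy":0,"dz":0,"claw":30}])

```text
time_s: 23.85
tcp_pos: [0.4489, -0.4011, 0.0297]
ee_rot: [[0.067, -0.998, 0.0], [-0.998, -0.067, -0.0], [0.0, -0.0, -1.0]]
wrist_force: [-0.0, 0.6, -0.9]
gripper_width: 0.457
gripper_force: 30.0
```

Call:
play_rows(steps=[{"ax":0,"ay":0,"az":0,"dx":0,"dy":0,"dz":0.6,"claw":30},{"ax":0,"ay":0,"az":0,"dx":0,"dy":0,"dz":0,"claw":30}])

```text
time_s: 24.05
tcp_pos: [0.4489, -0.4011, 0.0297]
ee_rot: [[0.067, -0.998, 0.0], [-0.998, -0.067, -0.0], [0.0, -0.0, -1.0]]
wrist_force: [-0.1, 1.0, 1.9]
gripper_width: 0.459
gripper_force: 30.0
```

Call:
play_rows(steps=[{"ax":0,"ay":0,"az":0,"dx":0,"dy":0,"dz":0,"claw":58},{"ax":0,"ay":0,"az":0,"dx":0,"dy":0,"dz":0,"claw":58},{"ax":0,"ay":0,"az":0,"dx":0,"dy":0,"dz":0,"claw":58},{"ax":0,"ay":0,"az":0,"dx":0,"dy":0,"dz":0,"claw":58},{"ax":0,"ay":0,"az":0,"dx":0,"dy":0,"dz":-10,"claw":58},{"ax":0,"ay":0,"az":0,"dx":0,"dy":0,"dz":-30,"claw":58},{"ax":0,"ay":0,"az":0,"dx":0,"dy":0,"dz":-40,"claw":58},{"ax":0,"ay":0,"az":0,"dx":0,"dy":0,"dz":-40,"claw":68},{"ax":0,"ay":0,"az":0,"dx":0,"dy":0,"dz":-45,"claw":68}])

```text
time_s: 24.95
tcp_pos: [0.4482, -0.4008, 0.1959]
ee_rot: [[0.067, -0.998, -0.001], [-0.998, -0.067, 0.0], [-0.0, 0.001, -1.0]]
wrist_force: [1.2, -0.1, -0.5]
gripper_width: 0.754
gripper_force: 0.0
```

Call:
play_rows(steps=[{"ax":0,"ay":0,"az":0,"dx":-31,"dy":-1.6,"dz":0,"claw":68},{"ax":0,"ay":0,"az":0,"dx":-40,"dy":-2,"dz":0,"claw":68},{"ax":0,"ay":0,"az":0,"dx":-40,"dy":-2,"dz":0,"claw":68},{"ax":0,"ay":0,"az":0,"dx":-40,"dy":-2,"dz":0,"claw":68},{"ax":0,"ay":0,"az":0,"dx":-40,"dy":-2,"dz":0,"claw":68},{"ax":0,"ay":0,"az":0,"dx":-40,"dy":-2,"dz":0,"claw":68},{"ax":0,"ay":0,"az":0,"dx":-40,"dy":-2,"dz":0,"claw":68},{"ax":0,"ay":0,"az":0,"dx":-40,"dy":-2,"dz":0,"claw":68},{"ax":0,"ay":0,"az":0,"dx":-40,"dy":-2,"dz":0,"claw":68},{"ax":0,"ay":0,"az":0,"dx":-40,"dy":-2,"dz":0,"claw":68},{"ax":0,"ay":0,"az":0,"dx":-40,"dy":-2,"dz":0,"claw":68},{"ax":0,"ay":0,"az":0,"dx":-40,"dy":-2,"dz":0,"claw":68},{"ax":0,"ay":0,"az":0,"dx":-40,"dy":0,"dz":0,"claw":68},{"ax":0,"ay":0,"az":0,"dx":-20,"dy":0,"dz":0,"claw":68},{"ax":0,"ay":0,"az":8.2,"dx":0,"dy":0,"dz":0,"claw":68},{"ax":0,"ay":0,"az":8.2,"dx":0,"dy":0,"dz":0,"claw":68},{"ax":0,"ay":0,"az":8.2,"dx":0,"dy":0,"dz":0,"claw":68},{"ax":0,"ay":0,"az":0,"dx":0,"dy":0,"dz":0,"claw":68},{"ax":0,"ay":0,"az":0,"dx":0,"dy":0,"dz":0,"claw":68}])

```text
time_s: 26.85
tcp_pos: [0.437, 0.1303, 0.1947]
ee_rot: [[-0.352, -0.936, 0.001], [-0.936, 0.352, 0.0], [-0.001, -0.001, -1.0]]
wrist_force: [-1.4, 0.5, 0.6]
gripper_width: 0.785
gripper_force: 0.0
```

```bash
python3 g.py 437 130 25.5 -110.8; python3 wr.py 40 50
```

```text
t 26.85 tcp [437.  130.3 194.7] yaw -110.61 F [-1.4  0.5  0.6] w 68.3 gf 0.0 j [ 37.   8. -26.   0. -56. -58.]
first shift (current axes) [  0.4   0.  169.2] turn [-0.03  0.04  0.19] | shift after turn [ 3.000e-01 -1.000e-01  1.692e+02]
bench 0.0002092330664441866
1205 0.0459 [array([436.7, 130.1]), np.float64(27.9)] [array([436.6, 130.1]), array([40.3, 39.5]), np.float64(68.7)]
296 0.0492 [array([470.9, 280.2]), np.float64(39.8)] [array([470.9, 279.6]), array([79.6,  2.7]), np.float64(1.7)]
177 0.0493 [array([439.6, 316.6]), np.float64(19.4)] [array([438.6, 308.8]), array([15.7, 38.7]), np.float64(82.2)]
```

Call:
play_rows(steps=[{"ax":0,"ay":0,"az":0.4,"dx":0,"dy":0,"dz":25,"claw":68},{"ax":0,"ay":0,"az":0,"dx":0,"dy":0,"dz":35,"claw":68},{"ax":0,"ay":0,"az":0,"dx":0,"dy":0,"dz":35,"claw":68},{"ax":0,"ay":0,"az":0,"dx":0,"dy":0,"dz":35,"claw":68},{"ax":0,"ay":0,"az":0,"dx":0,"dy":0,"dz":22,"claw":68},{"ax":0,"ay":0,"az":0,"dx":0,"dy":0,"dz":12,"claw":68},{"ax":0,"ay":0,"az":0,"dx":0,"dy":0,"dz":5,"claw":68},{"ax":0,"ay":0,"az":0,"dx":0,"dy":0,"dz":0,"claw":68},{"ax":0,"ay":0,"az":0,"dx":0,"dy":0,"dz":0,"claw":30},{"ax":0,"ay":0,"az":0,"dx":0,"dy":0,"dz":0,"claw":30},{"ax":0,"ay":0,"az":0,"dx":0,"dy":0,"dz":0,"claw":30},{"ax":0,"ay":0,"az":0,"dx":0,"dy":0,"dz":0,"claw":30},{"ax":0,"ay":0,"az":0,"dx":0,"dy":0,"dz":0,"claw":30},{"ax":0,"ay":0,"az":0,"dx":0,"dy":0,"dz":0,"claw":30},{"ax":0,"ay":0,"az":0,"dx":0,"dy":0,"dz":0,"claw":30}])

```text
time_s: 28.4
tcp_pos: [0.4371, 0.1305, 0.0255]
ee_rot: [[-0.361, -0.933, 0.0], [-0.933, 0.361, 0.0], [-0.0, -0.0, -1.0]]
wrist_force: [-1.7, 0.3, 4.7]
gripper_width: 0.455
gripper_force: 30.0
```

Call:
play_rows(steps=[{"ax":0,"ay":0,"az":0,"dx":0,"dy":0,"dz":-15,"claw":30},{"ax":0,"ay":0,"az":0,"dx":0,"dy":0,"dz":-35,"claw":30},{"ax":0,"ay":0,"az":-6.2,"dx":0,"dy":0,"dz":-40,"claw":30},{"ax":0,"ay":0,"az":-6.2,"dx":0,"dy":0,"dz":-40,"claw":30},{"ax":0,"ay":0,"az":-6.2,"dx":0,"dy":0,"dz":-40,"claw":30},{"ax":0,"ay":0,"az":-6.4,"dx":0,"dy":0,"dz":0,"claw":30},{"ax":0,"ay":0,"az":0,"dx":0,"dy":0,"dz":0,"claw":30}])

```text
time_s: 29.1
tcp_pos: [0.4368, 0.1304, 0.1957]
ee_rot: [[0.066, -0.998, 0.001], [-0.998, -0.066, 0.002], [-0.002, -0.001, -1.0]]
wrist_force: [0.1, -0.9, -2.6]
gripper_width: 0.457
gripper_force: 30.0
```

```bash
python3 g.py 445 -347 193 -86.15
```

```text
t 29.1 tcp [436.8 130.4 195.7] yaw -86.22 F [ 0.1 -0.9 -2.6] w 39.8 gf 30.0 j [ 37.   8. -26.  -0. -56. -33.]
first shift (current axes) [476.9  23.3   1.9] turn [-0.06  0.09 -0.07] | shift after turn [476.9  23.9   2.7]
```

Call:
play_rows(steps=[{"ax":0,"ay":0,"az":0,"dx":17,"dy":2,"dz":0,"claw":30},{"ax":0,"ay":0,"az":0,"dx":36,"dy":2,"dz":0,"claw":30},{"ax":0,"ay":0,"az":0,"dx":36,"dy":2,"dz":0,"claw":30},{"ax":0,"ay":0,"az":0,"dx":36,"dy":2,"dz":0,"claw":30},{"ax":0,"ay":0,"az":0,"dx":36,"dy":2,"dz":0,"claw":30},{"ax":0,"ay":0,"az":0,"dx":36,"dy":2,"dz":0,"claw":30},{"ax":0,"ay":0,"az":0,"dx":36,"dy":2,"dz":0,"claw":30},{"ax":0,"ay":0,"az":0,"dx":36,"dy":2,"dz":0,"claw":30},{"ax":0,"ay":0,"az":0,"dx":36,"dy":2,"dz":0,"claw":30},{"ax":0,"ay":0,"az":0,"dx":36,"dy":2,"dz":0,"claw":30},{"ax":0,"ay":0,"az":0,"dx":36,"dy":2,"dz":0,"claw":30},{"ax":0,"ay":0,"az":0,"dx":36,"dy":2,"dz":0,"claw":30},{"ax":0,"ay":0,"az":0,"dx":36,"dy":0,"dz":0,"claw":30},{"ax":0,"ay":0,"az":0,"dx":28,"dy":0,"dz":0,"claw":30},{"ax":0,"ay":0,"az":0,"dx":0,"dy":0,"dz":0,"claw":30},{"ax":0,"ay":0,"az":0,"dx":0,"dy":0,"dz":0,"claw":30},{"ax":0,"ay":0,"az":0,"dx":0,"dy":0,"dz":0,"claw":30}])

```text
time_s: 30.8
tcp_pos: [0.4441, -0.3463, 0.1939]
ee_rot: [[0.066, -0.998, -0.002], [-0.998, -0.066, 0.001], [-0.002, 0.002, -1.0]]
wrist_force: [-0.1, 0.4, -2.0]
gripper_width: 0.457
gripper_force: 30.0
```

```bash
python3 g.py 445 -347 29.5 -86.15
python3 - <<'E'
from h import *
for n in('top','side'):
    c=cap(n); P=cloud(c); Z=P[...,2]
    M=(Z>.043)&(Z<.056)&(np.abs(P[...,0]-.447)<.052)&(np.abs(P[...,1]+.374)<.066); q=P[M]
    print(n,len(q),cv2.minAreaRect((q[:,:2]*1000).astype(np.float32)) if len(q)>5 else '')
E
```

```text
t 30.8 tcp [ 444.1 -346.3  193.9] yaw -86.22 F [-0.1  0.4 -2. ] w 39.8 gf 30.0 j [-21.  18. -12.  -0. -60.  25.]
first shift (current axes) [  1.   -1.2 164.4] turn [ 0.14  0.1  -0.07] | shift after turn [  0.8  -0.8 164.4]
top 1 
side 143 ((448.0185546875, -400.7582092285156), (40.73680114746094, 46.72538375854492), 4.4075469970703125)
```

Call:
play_rows(steps=[{"ax":0,"ay":0,"az":0,"dx":0,"dy":0,"dz":20,"claw":30},{"ax":0,"ay":0,"az":0,"dx":0,"dy":0,"dz":30,"claw":30},{"ax":0,"ay":0,"az":0,"dx":0,"dy":0,"dz":35,"claw":30},{"ax":0,"ay":0,"az":0,"dx":0,"dy":0,"dz":30,"claw":30},{"ax":0,"ay":0,"az":0,"dx":0,"dy":0,"dz":22,"claw":30},{"ax":0,"ay":0,"az":0,"dx":0,"dy":0,"dz":12,"claw":30},{"ax":0,"ay":0,"az":0,"dx":0,"dy":0,"dz":6,"claw":30},{"ax":0,"ay":0,"az":0,"dx":0,"dy":0,"dz":3,"claw":30},{"ax":0,"ay":0,"az":0,"dx":0,"dy":0,"dz":1,"claw":30},{"ax":0,"ay":0,"az":0,"dx":0,"dy":0,"dz":1,"claw":30},{"ax":0,"ay":0,"az":0,"dx":0,"dy":0,"dz":0,"claw":30},{"ax":0,"ay":0,"az":0,"dx":0,"dy":0,"dz":0,"claw":30}])

```text
time_s: 32.1
tcp_pos: [0.4451, -0.3474, 0.0357]
ee_rot: [[0.067, -0.998, 0.001], [-0.998, -0.067, -0.0], [0.001, -0.001, -1.0]]
wrist_force: [0.5, 0.1, -1.5]
gripper_width: 0.458
gripper_force: 30.0
```

Call:
play_rows(steps=[{"ax":0,"ay":0,"az":0,"dx":0,"dy":0,"dz":1,"claw":30},{"ax":0,"ay":0,"az":0,"dx":0,"dy":0,"dz":1,"claw":30},{"ax":0,"ay":0,"az":0,"dx":0,"dy":0,"dz":1,"claw":30},{"ax":0,"ay":0,"az":0,"dx":0,"dy":0,"dz":0,"claw":30},{"ax":0,"ay":0,"az":0,"dx":0,"dy":0,"dz":0,"claw":30}])

```text
time_s: 32.6
tcp_pos: [0.4448, -0.3472, 0.0321]
ee_rot: [[0.067, -0.998, -0.0], [-0.998, -0.067, 0.0], [-0.0, 0.0, -1.0]]
wrist_force: [0.1, -0.3, -0.6]
gripper_width: 0.458
gripper_force: 30.0
```

Call:
play_rows(steps=[{"ax":0,"ay":0,"az":0,"dx":0,"dy":0,"dz":1,"claw":30},{"ax":0,"ay":0,"az":0,"dx":0,"dy":0,"dz":0.7,"claw":30},{"ax":0,"ay":0,"az":0,"dx":0,"dy":0,"dz":0,"claw":30}])

```text
time_s: 32.9
tcp_pos: [0.4447, -0.3472, 0.0303]
ee_rot: [[0.067, -0.998, -0.0], [-0.998, -0.067, 0.0], [-0.0, 0.0, -1.0]]
wrist_force: [0.1, 0.0, -1.7]
gripper_width: 0.454
gripper_force: 30.0
```

Call:
play_rows(steps=[{"ax":0,"ay":0,"az":0,"dx":0,"dy":0,"dz":0.6,"claw":30},{"ax":0,"ay":0,"az":0,"dx":0,"dy":0,"dz":0,"claw":30}])

```text
time_s: 33.1
tcp_pos: [0.4447, -0.3472, 0.0298]
ee_rot: [[0.067, -0.998, -0.0], [-0.998, -0.067, 0.0], [-0.0, 0.0, -1.0]]
wrist_force: [0.5, -0.2, -1.2]
gripper_width: 0.458
gripper_force: 30.0
```

Call:
play_rows(steps=[{"ax":0,"ay":0,"az":0,"dx":0,"dy":0,"dz":0.6,"claw":30},{"ax":0,"ay":0,"az":0,"dx":0,"dy":0,"dz":0,"claw":30}])

```text
time_s: 33.3
tcp_pos: [0.4449, -0.3473, 0.0296]
ee_rot: [[0.067, -0.998, 0.0], [-0.998, -0.067, -0.0], [0.0, -0.0, -1.0]]
wrist_force: [-0.2, 0.3, 2.3]
gripper_width: 0.455
gripper_force: 30.0
```

Call:
play_rows(steps=[{"ax":0,"ay":0,"az":0,"dx":0,"dy":0,"dz":0,"claw":58},{"ax":0,"ay":0,"az":0,"dx":0,"dy":0,"dz":0,"claw":58},{"ax":0,"ay":0,"az":0,"dx":0,"dy":0,"dz":0,"claw":58},{"ax":0,"ay":0,"az":0,"dx":0,"dy":0,"dz":0,"claw":58},{"ax":0,"ay":0,"az":0,"dx":0,"dy":0,"dz":-10,"claw":58},{"ax":0,"ay":0,"az":0,"dx":0,"dy":0,"dz":-30,"claw":58},{"ax":0,"ay":0,"az":0,"dx":0,"dy":0,"dz":-40,"claw":58},{"ax":0,"ay":0,"az":0,"dx":0,"dy":0,"dz":-40,"claw":76},{"ax":0,"ay":0,"az":0,"dx":0,"dy":0,"dz":-40,"claw":76}])

```text
time_s: 34.2
tcp_pos: [0.4446, -0.3472, 0.1917]
ee_rot: [[0.067, -0.998, 0.001], [-0.998, -0.067, -0.0], [0.0, -0.001, -1.0]]
wrist_force: [0.5, 0.6, 0.5]
gripper_width: 0.775
gripper_force: 0.0
```

Call:
play_rows(steps=[{"ax":0,"ay":0,"az":0,"dx":-23,"dy":-1,"dz":0,"claw":76},{"ax":0,"ay":0,"az":0,"dx":-38,"dy":-2,"dz":0,"claw":76},{"ax":0,"ay":0,"az":0,"dx":-38,"dy":-2,"dz":0,"claw":76},{"ax":0,"ay":0,"az":0,"dx":-38,"dy":-2,"dz":0,"claw":76},{"ax":0,"ay":0,"az":0,"dx":-38,"dy":-2,"dz":0,"claw":76},{"ax":0,"ay":0,"az":0,"dx":-38,"dy":-2,"dz":0,"claw":76},{"ax":0,"ay":0,"az":0,"dx":-38,"dy":-2,"dz":0,"claw":76},{"ax":0,"ay":0,"az":0,"dx":-38,"dy":-1,"dz":0,"claw":76},{"ax":0,"ay":0,"az":0,"dx":-38,"dy":0,"dz":0,"claw":76},{"ax":0,"ay":0,"az":0,"dx":-26,"dy":0,"dz":0,"claw":76},{"ax":0,"ay":0,"az":0,"dx":0,"dy":0,"dz":0,"claw":76},{"ax":0,"ay":0,"az":0,"dx":0,"dy":0,"dz":0,"claw":76}])

```text
time_s: 35.4
tcp_pos: [0.4352, 0.0063, 0.1899]
ee_rot: [[0.068, -0.998, 0.001], [-0.998, -0.068, 0.0], [-0.0, -0.001, -1.0]]
wrist_force: [-0.4, -0.1, -0.3]
gripper_width: 0.875
gripper_force: 0.0
```

```bash
python3 g.py 435.5 6 16 -86.2; python3 wr.py 7 28
python3 - <<'E'
from h import *
c=cap('top'); cv2.imwrite('pics/t5.png',c['frame']); P=cloud(c); Z=P[...,2]
M=(Z>.04)&(Z<.053)&(np.abs(P[...,0]-.447)<.052)&(np.abs(P[...,1]+.374)<.066)
k,L=cv2.connectedComponents(M.astype(np.uint8))
for i in range(1,k):
    q=P[L==i]
    if len(q)>30: print(len(q),cv2.minAreaRect((q[:,:2]*1000).astype(np.float32)),q[:,2].mean())
E
```

```text
t 35.4 tcp [435.2   6.3 189.9] yaw -86.09 F [-0.4 -0.1 -0.3] w 76.1 gf 0.0 j [ 22.   6. -29.   0. -55. -18.]
first shift (current axes) [ 3.000e-01 -1.000e-01  1.739e+02] turn [-0.05  0.01  0.11] | shift after turn [  0.3  -0.3 173.9]
bench 0.00020810132100562706
6023 0.0246 [array([677.9,  -7.3]), np.float64(109.8)] [array([678.6,  -7.4]), array([143.7, 172.2]), np.float64(6.2)]
3627 0.0164 [array([51.9, 20.3]), np.float64(84.0)] [array([72.6, 28.6]), array([ 46.6, 168. ]), np.float64(21.8)]
930 0.0129 [array([436.8,   5.7]), np.float64(25.9)] [array([436.7,   5.7]), array([49.4, 51.3]), np.float64(4.5)]
1370 0.0183 [array([336.2,  79.4]), np.float64(37.4)] [array([337.8,  74.8]), array([74.2, 64.4]), np.float64(22.4)]
190 ((446.9131164550781, -401.84210205078125), (40.35477066040039, 41.95246505737305), 5.570189476013184) 0.048303901881688115
177 ((443.4864807128906, -348.5190124511719), (40.35122299194336, 38.73762130737305), 2.8465654850006104) 0.04800299398169962
```

View pics/t5.png

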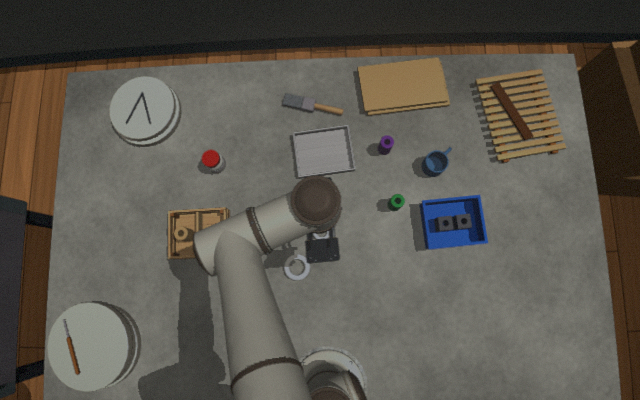

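Both blocks stand side by side in the tote at (446,223) and (463,221). Tube A is in the crate at (182,233), and the mug and jar have not moved. The gripper is over the small ring, measured 52 mm across at (436.7, 5.7) mm.

Call:
play_rows(steps=[{"ax":0,"ay":0,"az":0,"dx":0.7,"dy":-1.5,"dz":25,"claw":76},{"ax":0,"ay":0,"az":0,"dx":0,"dy":0,"dz":35,"claw":76},{"ax":0,"ay":0,"az":0,"dx":0,"dy":0,"dz":35,"claw":76},{"ax":0,"ay":0,"az":0,"dx":0,"dy":0,"dz":35,"claw":76},{"ax":0,"ay":0,"az":0,"dx":0,"dy":0,"dz":20,"claw":76},{"ax":0,"ay":0,"az":0,"dx":0,"dy":0,"dz":12,"claw":76},{"ax":0,"ay":0,"az":0,"dx":0,"dy":0,"dz":6,"claw":76},{"ax":0,"ay":0,"az":0,"dx":0,"dy":0,"dz":1,"claw":76},{"ax":0,"ay":0,"az":0,"dx":0,"dy":0,"dz":1,"claw":76},{"ax":0,"ay":0,"az":0,"dx":0,"dy":0,"dz":0,"claw":76},{"ax":0,"ay":0,"az":0,"dx":0,"dy":0,"dz":0,"claw":76},{"ax":0,"ay":0,"az":0,"dx":0,"dy":0,"dz":0,"claw":76}])

```text
time_s: 36.7
tcp_pos: [0.4371, 0.0055, 0.0198]
ee_rot: [[0.067, -0.998, 0.001], [-0.998, -0.067, 0.0], [-0.0, -0.001, -1.0]]
wrist_force: [-0.7, -0.0, -0.0]
gripper_width: 0.877
gripper_force: 0.0
```

Call:
play_rows(steps=[{"ax":0,"ay":0,"az":0,"dx":0,"dy":0,"dz":1.5,"claw":76},{"ax":0,"ay":0,"az":0,"dx":0,"dy":0,"dz":1.5,"claw":76},{"ax":0,"ay":0,"az":0,"dx":0,"dy":0,"dz":0,"claw":76},{"ax":0,"ay":0,"az":0,"dx":0,"dy":0,"dz":0,"claw":42},{"ax":0,"ay":0,"az":0,"dx":0,"dy":0,"dz":0,"claw":42},{"ax":0,"ay":0,"az":0,"dx":0,"dy":0,"dz":0,"claw":42},{"ax":0,"ay":0,"az":0,"dx":0,"dy":0,"dz":0,"claw":42},{"ax":0,"ay":0,"az":0,"dx":0,"dy":0,"dz":0,"claw":42},{"ax":0,"ay":0,"az":0,"dx":0,"dy":0,"dz":0,"claw":42},{"ax":0,"ay":0,"az":0,"dx":0,"dy":0,"dz":0,"claw":42}])

```text
time_s: 37.7
tcp_pos: [0.4368, 0.0053, 0.0162]
ee_rot: [[0.067, -0.998, -0.0], [-0.998, -0.067, 0.0], [-0.0, 0.0, -1.0]]
wrist_force: [0.4, 0.3, 0.2]
gripper_width: 0.586
gripper_force: 30.0
```

```bash
python3 g.py 437 5.7 136 -83.8 678.5 -7.4 136 -83.8
```

```text
t 37.7 tcp [436.8   5.3  16.2] yaw -86.18 F [0.4 0.3 0.2] w 51.0 gf 30.0 j [ 22.  22. -41.  -0. -27. -18.]
first shift (current axes) [  -0.4   -0.2 -119.8] turn [ 0.    0.   -2.38] | shift after turn [  -0.3   -0.3 -119.8]
first shift (current axes) [  39.1 -238.7    0. ] turn [0. 0. 0.] | shift after turn [  39.1 -238.7    0. ]
```

Call:
play_rows(steps=[{"ax":0,"ay":0,"az":0,"dx":0,"dy":0,"dz":-10,"claw":42},{"ax":0,"ay":0,"az":-2.4,"dx":0,"dy":0,"dz":-30,"claw":42},{"ax":0,"ay":0,"az":0,"dx":0,"dy":0,"dz":-40,"claw":42},{"ax":0,"ay":0,"az":0,"dx":0,"dy":0,"dz":-40,"claw":42},{"ax":0,"ay":0,"az":0,"dx":3,"dy":-15,"dz":0,"claw":42},{"ax":0,"ay":0,"az":0,"dx":5,"dy":-32,"dz":0,"claw":42},{"ax":0,"ay":0,"az":0,"dx":5,"dy":-32,"dz":0,"claw":42},{"ax":0,"ay":0,"az":0,"dx":5,"dy":-32,"dz":0,"claw":42},{"ax":0,"ay":0,"az":0,"dx":5,"dy":-32,"dz":0,"claw":42},{"ax":0,"ay":0,"az":0,"dx":5,"dy":-32,"dz":0,"claw":42},{"ax":0,"ay":0,"az":0,"dx":5,"dy":-32,"dz":0,"claw":42},{"ax":0,"ay":0,"az":0,"dx":6,"dy":-32,"dz":0,"claw":42},{"ax":0,"ay":0,"az":0,"dx":0,"dy":0,"dz":0,"claw":42},{"ax":0,"ay":0,"az":0,"dx":0,"dy":0,"dz":0,"claw":42}])

```text
time_s: 39.1
tcp_pos: [0.6782, -0.0077, 0.1358]
ee_rot: [[0.108, -0.994, -0.001], [-0.994, -0.108, 0.0], [-0.0, 0.001, -1.0]]
wrist_force: [-0.8, -1.1, -0.7]
gripper_width: 0.588
gripper_force: 30.0
```

```bash
python3 g.py 678.5 -7.4 19.2 -83.8
```

```text
t 39.1 tcp [678.2  -7.7 135.8] yaw -83.82 F [-0.8 -1.1 -0.7] w 51.1 gf 30.0 j [ 13.  32.   1.  -0. -60.  -7.]
first shift (current axes) [ -0.3  -0.5 116.6] turn [ 0.08  0.01 -0.02] | shift after turn [ -0.3  -0.3 116.6]
```

Call:
play_rows(steps=[{"ax":0,"ay":0,"az":0,"dx":0,"dy":0,"dz":20,"claw":42},{"ax":0,"ay":0,"az":0,"dx":0,"dy":0,"dz":30,"claw":42},{"ax":0,"ay":0,"az":0,"dx":0,"dy":0,"dz":30,"claw":42},{"ax":0,"ay":0,"az":0,"dx":0,"dy":0,"dz":18,"claw":42},{"ax":0,"ay":0,"az":0,"dx":0,"dy":0,"dz":10,"claw":42},{"ax":0,"ay":0,"az":0,"dx":0,"dy":0,"dz":4,"claw":42},{"ax":0,"ay":0,"az":0,"dx":0,"dy":0,"dz":1,"claw":42},{"ax":0,"ay":0,"az":0,"dx":0,"dy":0,"dz":0,"claw":42},{"ax":0,"ay":0,"az":0,"dx":0,"dy":0,"dz":0,"claw":42},{"ax":0,"ay":0,"az":0,"dx":0,"dy":0,"dz":0,"claw":42}])

```text
time_s: 40.1
tcp_pos: [0.6791, -0.0075, 0.0242]
ee_rot: [[0.108, -0.994, 0.002], [-0.994, -0.108, 0.0], [-0.0, -0.002, -1.0]]
wrist_force: [0.5, 0.3, 0.3]
gripper_width: 0.585
gripper_force: 30.0
```

Call:
play_rows(steps=[{"ax":0,"ay":0,"az":0,"dx":0,"dy":0,"dz":1,"claw":42},{"ax":0,"ay":0,"az":0,"dx":0,"dy":0,"dz":1,"claw":42},{"ax":0,"ay":0,"az":0,"dx":0,"dy":0,"dz":0,"claw":42}])

```text
time_s: 40.4
tcp_pos: [0.6785, -0.0076, 0.0211]
ee_rot: [[0.108, -0.994, -0.0], [-0.994, -0.108, -0.0], [-0.0, 0.0, -1.0]]
wrist_force: [0.7, 0.7, 0.1]
gripper_width: 0.582
gripper_force: 30.0
```

Call:
play_rows(steps=[{"ax":0,"ay":0,"az":0,"dx":0,"dy":0,"dz":0.7,"claw":42},{"ax":0,"ay":0,"az":0,"dx":0,"dy":0,"dz":0.7,"claw":42},{"ax":0,"ay":0,"az":0,"dx":0,"dy":0,"dz":0,"claw":42}])

```text
time_s: 40.7
tcp_pos: [0.6785, -0.0076, 0.0196]
ee_rot: [[0.108, -0.994, -0.0], [-0.994, -0.108, -0.0], [0.0, 0.0, -1.0]]
wrist_force: [0.4, 0.5, -0.6]
gripper_width: 0.585
gripper_force: 30.0
```

Call:
play_rows(steps=[{"ax":0,"ay":0,"az":0,"dx":0,"dy":0,"dz":0.6,"claw":42},{"ax":0,"ay":0,"az":0,"dx":0,"dy":0,"dz":0,"claw":42}])

```text
time_s: 40.9
tcp_pos: [0.6787, -0.0075, 0.0193]
ee_rot: [[0.108, -0.994, 0.0], [-0.994, -0.108, -0.0], [0.0, -0.0, -1.0]]
wrist_force: [-0.5, -0.3, -0.4]
gripper_width: 0.587
gripper_force: 30.0
```

Call:
play_rows(steps=[{"ax":0,"ay":0,"az":0,"dx":0,"dy":0,"dz":0.6,"claw":42},{"ax":0,"ay":0,"az":0,"dx":0,"dy":0,"dz":0,"claw":42}])

```text
time_s: 41.1
tcp_pos: [0.6787, -0.0076, 0.0193]
ee_rot: [[0.108, -0.994, 0.0], [-0.994, -0.108, -0.0], [0.0, -0.0, -1.0]]
wrist_force: [-1.7, -0.1, 2.7]
gripper_width: 0.583
gripper_force: 30.0
```

Call:
play_rows(steps=[{"ax":0,"ay":0,"az":0,"dx":0,"dy":0,"dz":0,"claw":66},{"ax":0,"ay":0,"az":0,"dx":0,"dy":0,"dz":0,"claw":66},{"ax":0,"ay":0,"az":0,"dx":0,"dy":0,"dz":0,"claw":66},{"ax":0,"ay":0,"az":0,"dx":0,"dy":0,"dz":0,"claw":66},{"ax":0,"ay":0,"az":0,"dx":0,"dy":0,"dz":-10,"claw":66},{"ax":0,"ay":0,"az":0,"dx":0,"dy":0,"dz":-30,"claw":66},{"ax":0,"ay":0,"az":0,"dx":0,"dy":0,"dz":-40,"claw":66},{"ax":0,"ay":0,"az":0,"dx":0,"dy":0,"dz":-40,"claw":66},{"ax":0,"ay":0,"az":0,"dx":0,"dy":0,"dz":-40,"claw":66},{"ax":0,"ay":0,"az":0,"dx":35,"dy":20,"dz":0,"claw":66},{"ax":0,"ay":0,"az":0,"dx":35,"dy":20,"dz":0,"claw":66},{"ax":0,"ay":0,"az":0,"dx":35,"dy":20,"dz":0,"claw":66},{"ax":0,"ay":0,"az":0,"dx":35,"dy":20,"dz":0,"claw":66},{"ax":0,"ay":0,"az":0,"dx":35,"dy":20,"dz":0,"claw":66},{"ax":0,"ay":0,"az":0,"dx":35,"dy":20,"dz":0,"claw":66},{"ax":0,"ay":0,"az":0,"dx":35,"dy":20,"dz":0,"claw":66},{"ax":0,"ay":0,"az":0,"dx":35,"dy":20,"dz":0,"claw":66},{"ax":0,"ay":0,"az":0,"dx":0,"dy":0,"dz":0,"claw":66},{"ax":0,"ay":0,"az":0,"dx":0,"dy":0,"dz":0,"claw":66}])

```text
time_s: 43.0
tcp_pos: [0.5495, -0.3041, 0.1793]
ee_rot: [[0.106, -0.994, 0.001], [-0.994, -0.106, -0.0], [0.0, -0.001, -1.0]]
wrist_force: [0.8, 0.9, 0.4]
gripper_width: 0.763
gripper_force: 0.0
```

Run:
```python
from h import *
a=cap('top')['frame']; b=cap('side')['frame']
cv2.imwrite('pics/f1.png',np.hstack([cv2.resize(a[110:290,150:500],None,fx=1.1,fy=1.1),cv2.resize(b,None,fx=.62,fy=.62)[:198]]))
P=cloud(np.load('top.npz')); Z=P[...,2]
for nm,x,y,r,lo,hi in[('ring',.678,-.007,.055,.008,.022),('tA',.436,.402,.03,.068,.085),('tB',.439,.322,.03,.068,.085),('jar',.651,.321,.04,.06,.09),('cup',.628,-.336,.06,.045,.065)]:
    q=P[(np.hypot(P[...,0]-x,P[...,1]-y)<r)&(Z>lo)&(Z<hi)]
    if len(q)>3: print(nm,len(q),[np.round(t,1) for t in cv2.minEnclosingCircle((q[:,:2]*1000).astype(np.float32))],np.round(np.percentile(q[:,2],[10,90]),4))
```

```text
ring 155 [array([670.3,  -9.9]), np.float64(49.1)] [0.0099 0.0171]
tA 141 [array([434.4, 399.2]), np.float64(20.5)] [0.0721 0.0774]
tB 137 [array([438.6, 320.2]), np.float64(20.9)] [0.0717 0.0775]
jar 264 [array([652.5, 321.3]), np.float64(27.0)] [0.0705 0.0771]
cup 54 [array([ 616., -325.]), np.float64(30.2)] [0.0481 0.0599]
```

View pics/f1.png

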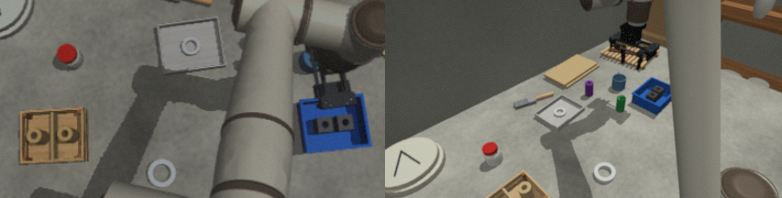

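The ring lies flat in the pan at (190,45), both tubes stand in their crate bays at (37,137) and (66,134), and both blocks stand in the tote at (325,123). The jar and mug have not moved, and the gripper touches nothing.

```bash
python3 -c "
from station import *
print(finish_job())"
```

```text
the job is handed in; nothing more can be done
None
```

The job is handed in at about 43 s of the 128 s allowed. Both tubes stand one to a crate bay, both blocks stand side by side in the tote, the setter ring lies flat in the pan, and the jar and mug were not touched.

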